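# Free the stuck paint pot from its caddy

## Robot

A 6-joint arm with a two-finger parallel gripper is mounted at the origin on the work surface. World frame = base frame: x ahead of the robot, y to its left, z up, the work surface at z = 0. Lengths are in m, angles in rad, forces in N, time in s.
With the tool pointing down it reaches from about 0.325 to 0.9 m from the base axis. Payload 6.1 kg.
Tool frame: the origin (TCP) lies on the centre line of the jaws, within the pads' length; the fingertips stand 17 mm ahead of it and the grasp point (between the pads) lies 2 mm behind it (tcp_to_tips is the distance from the TCP to the fingertips, in m); x points along the fingers, y is the direction in which the jaws open and shut, and the axes are right-handed (so a half turn about x gives the same grasp; the last joint's range is limited). The gripper opens to 87 mm and grips with 3 to 60 N. Pads are 19 mm wide; open, the fingers measure 117 mm over their backs; the gripper's body (75 mm by 190 mm) begins 51 mm behind the grasp point.
Start: joints at [-1.425, 0.22, 1.526, -0, 1.395, -0.126], TCP at [0.168, -0.602, 0.24] pointing down, gripper open.
Joint ranges: [-2.98, 2.98], [-0.91, 2.08], [0.09, 2.57], [-1.24, 4.39], [0.2, 2.65], [-2.68, 2.68]. Speed limits (rad/s): [2.57, 2.57, 3.01, 3.14, 3.14, 3.14].

## Interface

Orientations are given as a unit quaternion [x, y, z, w].
In Python, from plant import get_state, capture, job_done, tcp_to_tips gives the robot as it stands.
- The arm moves only by the tool move_arm, never from a script. Its argument "motion" is a list of rows, each an object of numbers: "x", "y", "z": the shift along the tool's x, y, z in m; "rx", "ry", "rz": the turn, a rotation vector about the tool's x, y, z in rad. A call has exactly 8 rows; each row is the pose to reach, as a shift and turn from the pose commanded when the call began, along the tool's axes at that moment; what a row does not reach only later rows make up. A row lasts 1/10 s, in which the tool goes at most 50 mm and 8.59 degrees, less where a joint would pass 70% of its speed; a pose out of reach is approached as far as the arm can. A call with a gripper value outside its range is refused whole. "claw" is the finger opening in m, from 0 to 0.087, set as the call begins (left out, the last holds). The fingers move at their own pace and stop on an object; "grip_force" is the grip in N (left out, the last holds). Time passes only in rows, so rows that repeat a pose let the fingers close, or fill a call up. It gives the time, the measured TCP pose, the force and the opening at its end, in the units of the state.
- get_state(): the state, without advancing time (a new reading comes with each control period).
- capture(name): name is "scene" or "top" or "wrist"; returns a dict with "pixels" (480x640x3 uint8, blue, green, red), "depth" (480x640 float32, m along the optical axis (not along the pixel's ray), 0 where there is no reading), "intrinsics" (3x3 intrinsics, pixels), "dist_coeffs" ([k1, k2, p1, p2, k3] as OpenCV has them; the pictures are not rectified), "R" (3x3) and "t" (3): a world point X has camera coordinates R X + t; the wrist camera has in their place "hand_eye" (4x4, takes a point from camera to tool coordinates, whose origin is the TCP and whose axes are the tool frame's). Camera axes: x right, y down, z forward; pixel columns grow to the right and rows downward; lengths in m; the calibration is good to about 2 mm. A picture is of the moment at which its call begins: read the wrist's pose just before it.
- job_done(): hands the job in, once; it reports no verdict.
The state is a dict: "time_s": time; "q": joint angles; "joint_vel": joint speeds; "effort": joint torques, N m; "eef_pos": TCP position; "tcp_rot": TCP orientation; "wrist_force": force on the tool from outside, world axes, zero at the start; "wrist_torque": the same for the moment, N m; "width": finger opening in m.
Only numpy, scipy, OpenCV 4.12 (cv2) and the standard library are available. Lean on these libraries where they do the work, as an engineer would, in place of code of your own. Each camera call takes 0.05 s, during which the arm holds its last target.

## Task

Fold the caddy's clear lid back until it stands upright or past it, then twist the stuck paint pot in its well until its ears come out from under the catches and pull it out. Stand the pot upright in the middle of the low black drip tray, set down and not dropped, and fold the lid down again until it is fully shut. Leave the tin, the jar and the roll of tape where they are, and let go of everything at the end.

Things in the scene. Friction and masses are not known exactly. Their poses are not given: they have to be found in the camera images.
- caddy: Open plywood box fixed to the table, 200 x 200 mm, 125 mm high, walls and floor 8 mm. Origin: centre of its underside, on the table; z up; its +x side (away from the robot at yaw 0) carries the lid's hinge. A round metal well, in which the pot is stuck, is fixed to its floor 18 mm from the middle towards -x.
- well (a point): Centre of the well's mouth, at x -18, y 0, z 53 mm in the caddy frame; well 89 mm wide outside, its inner floor 14 mm above the table. Two dark steel catches (20 mm wide along y, tops 70 mm above the table, reaching in to 42 mm from the axis) hook over the pot's ears on the well's +x and -x sides (caddy axes).
- lid (a joint): Hinge of the clear lid, rad: 0 fully shut (flat on the box), 1.57 upright, stop at 1.9; starts shut or up to 0.35 ajar. Stiff: stays where it is left (0.45 N m of hinge friction, some 3 to 5 N at the handle). The lid weighs 0.3 kg, is 205 x 200 x 6 mm and reaches from the hinge over the box towards the robot.
- lid_hinge (a point): Mid-point of the lid's hinge axis, on top of the caddy's far wall: 100, 0, 125 mm in the caddy frame. The axis runs along the caddy's y.
- lid_handle (a point): Middle of the lid's round steel handle bar: 12 mm thick, 100 mm long, parallel to the hinge, 42 mm off the lid's upper face, 35 mm inside its free edge. Lid shut: 170 mm from the hinge towards the robot and 48 mm above the hinge. Lid upright: 170 mm above the hinge and 48 mm beyond it. The bar can turn between the gripper's fingers as the lid swings.
- pot_center (a point): Centre (half-way up, on the axis) of the loose grey pot, z up: 95 mm high, 64 mm wide at the foot, 84 mm at the rim, open top, wall 8 mm, 0.15 to 0.31 kg. In the well its rim is 109 mm above the table: pinch the wall from above, one finger inside. Its ears lie along its own +x and -x; dried paint grips it in the well with some 3 to 12 N, to turn or lift, fading once it has risen 20 mm.
- pot_ear (a point): Tip of the pot's +x ear (the other is opposite): ears 12 mm wide, 6 mm high, reaching 49 mm from the axis, 42 to 48 mm above the foot. At the start both lie under the well's catches, so the pot rises only about 3 mm until it is turned about its axis, either way, by more than about 25 degrees; 40 to 60 is good.
- tray: Low square black drip tray fixed to the table, 150 x 150 mm, rim 12 mm high, wall and floor 5 mm thick. Origin: centre of its underside, on the table. It stands to the left or to the right of the caddy.
- tin: Bystander: closed metal tin, 86 mm in diameter, 100 mm high, on the side of the caddy where the tray is not. Origin: centre of its underside.
- jar: Bystander: amber glass jar with grey cap, 76 mm in diameter, 120 mm high, beyond the tray or the tin on the robot's left. Origin: centre of its underside.
- tape: Bystander: roll of paper tape lying flat, 90 mm in diameter, 25 mm high, beyond the tray or the tin on the robot's right. Origin: centre of its underside.
Things that resemble listed ones, but are neither listed nor needed, are in the scene too. Of the things that look like the tray, the larger one is meant.

How it is judged:
On the way, in this order (a step that is already met when the one before it is completed fails the run):
1. the lid is folded back to upright or past it (at least 1.45 rad) (value of joint lid above 1.45 rad), for 0.2 s.
2. the pot has been turned in its well by at least 0.3 rad, still nested (angle between the x axis of pot_center and the x axis of caddy, either way round above 0.3 rad and z of pot_center in the frame of caddy below 0.085 m).
3. the pot has been lifted clear of the caddy (height (world z) of pot_center above 0.15 m).
4. the pot stands upright in the tray, within 30 mm of its middle (horizontal distance between pot_center and tray below 0.03 m and height (world z) of pot_center below 0.058 m and angle between pot_center's own z axis and vertical below 0.12 rad), for 0.2 s.
At the end, for the whole second after the job is handed in: The lid is shut (within 0.06 rad) and the pot stands upright (within 0.12 rad) and at rest on the tray's floor, its axis within 30 mm of the tray's middle (all of step 4 and value of joint lid below 0.06 rad and height (world z) of pot_center above 0.046 m and linear speed of pot below 0.02 m/s); the robot touches nothing.
It fails at once if the pot falls freely, faster than 0.5 m/s (a drop of more than about 13 mm) (linear speed of pot above 0.5 m/s and contact force between pot and the fingers below 0.1 N).
It fails at once if the tin, the jar or the roll of tape is moved by more than 30 mm (distance of any of tin, jar, tape from where it was at the start of the episode above 0.03 m).
It also fails if it takes over 72 s, if anything falls off the work surface, if the arm or the gripper's body presses on something with over 40 N, if the wrist force passes 120 N, or if a joint passes its speed limit or range.

## Working session

There is one attempt and no reset: what is moved stays moved. The work goes in short steps, Python scripts to look and compute and a tool call to move; the robot and the scene stay as the last step left them, time stands still between calls to the robot, and variables do not carry over. Pictures are saved under pics/ and viewed, and the job is handed in when it is done.

Besides the shell and the picture viewer there is one more tool, called after ">>>" as name(argument=value, ...) on one line, values as JSON. move_arm: Moves the arm, as the interface text tells. Its arguments: {"type":"object","properties":{"motion":{"type":"array","items":{"type":"object","properties":{"x":{"type":"number"},"y":{"type":"number"},"z":{"type":"number"},"rx":{"type":"number"},"ry":{"type":"number"},"rz":{"type":"number"}}}},"claw":{"type":"number"},"grip_force":{"type":"number"}},"required":["motion"]}

```bash
mkdir -p pics; ls; cat > h.py <<'E'
import numpy as np, cv2
from scipy.spatial.transform import Rotation as Ro
from plant import get_state, capture, job_done, tcp_to_tips
def cam(n):
    s=get_state(); c=capture(n); 
    if n=='wrist':
        T=np.eye(4);T[:3,:3]=Ro.from_quat(s['tcp_rot']).as_matrix();T[:3,3]=s['eef_pos']
        M=T@np.array(c['hand_eye'])
    else:
        R=np.array(c['R']);M=np.eye(4);M[:3,:3]=R.T;M[:3,3]=-R.T@np.array(c['t'])
    c['M']=M;return c
def p3(c,u,v,d=None,z=None):
    k=np.array(c['intrinsics']);n=cv2.undistortPoints(np.array([[[u,v]]],float),k,np.array(c['dist_coeffs']))[0,0]
    r=np.array([n[0],n[1],1.]);M=c['M']
    if z is not None:
        rw=M[:3,:3]@r;d=(z-M[2,3])/rw[2]
    elif d is None: d=float(c['depth'][int(v),int(u)])
    return M[:3,:3]@(r*d)+M[:3,3]
def proj(c,X):
    Mi=np.linalg.inv(c['M']);
    rv=cv2.Rodrigues(Mi[:3,:3])[0]
    return cv2.projectPoints(np.array(X,float).reshape(-1,1,3),rv,Mi[:3,3],np.array(c['intrinsics']),np.array(c['dist_coeffs']))[0][:,0]
def save(c,fn,crop=None,s=1):
    im=c['pixels']
    if crop: x0,y0,x1,y1=crop; im=im[y0:y1,x0:x1]
    im=cv2.resize(im,None,fx=s,fy=s,interpolation=cv2.INTER_CUBIC);cv2.imwrite('pics/'+fn,im)
import pickle
E
python3 - <<'E'
from h import *
s=get_state();print({k:np.round(v,3) for k,v in s.items()})
print(Ro.from_quat(s['tcp_rot']).as_matrix().round(3))
for n in('scene','top','wrist'):
    c=cam(n);save(c,n+'0.png');pickle.dump(c,open(n+'0.pkl','wb'));print(n,c['M'].round(3).tolist())
print(tcp_to_tips)
E
```

```text
pics
{'time_s': np.float64(0.0), 'q': array([-1.425,  0.221,  1.528, -0.   ,  1.395, -0.126]), 'joint_vel': array([-0.   , -0.   ,  0.001,  0.   ,  0.001,  0.   ]), 'effort': array([ 1.0000e-03, -4.9461e+01, -3.8738e+01,  7.0000e-02,  5.7000e-02,
       -0.0000e+00]), 'eef_pos': array([ 0.168, -0.601,  0.238]), 'tcp_rot': array([-0.701, -0.096,  0.701, -0.095]), 'wrist_force': array([-0.512,  0.21 , -0.593]), 'wrist_torque': array([-0.028,  0.016, -0.002]), 'width': np.float64(0.087)}
[[-0.     0.268 -0.963]
 [ 0.002 -0.963 -0.268]
 [-1.    -0.002 -0.   ]]
scene [[-0.853, 0.425, -0.304, 0.887], [0.522, 0.679, -0.516, 0.68], [-0.013, -0.598, -0.801, 1.024], [0.0, 0.0, 0.0, 1.0]]
top [[0.012, -0.998, 0.066, 0.467], [-1.0, -0.013, -0.016, 0.116], [0.016, -0.065, -0.998, 1.435], [0.0, 0.0, 0.0, 1.0]]
wrist [[0.269, -0.927, -0.262, 0.24], [-0.963, -0.259, -0.072, -0.581], [-0.001, 0.272, -0.962, 0.383], [0.0, 0.0, 0.0, 1.0]]
0.017
```

View pics/top0.png

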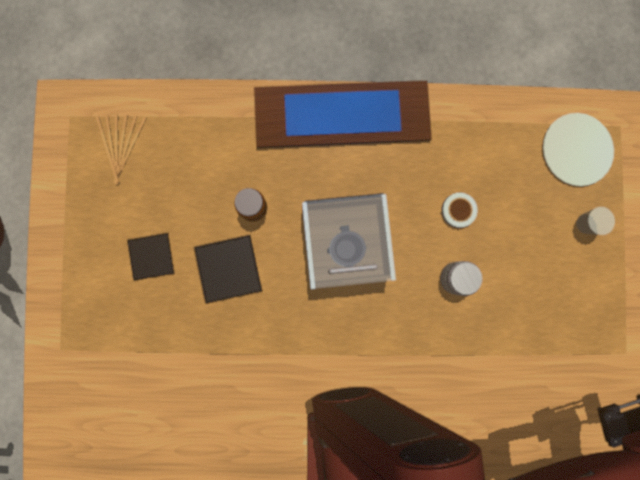

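View pics/scene0.png

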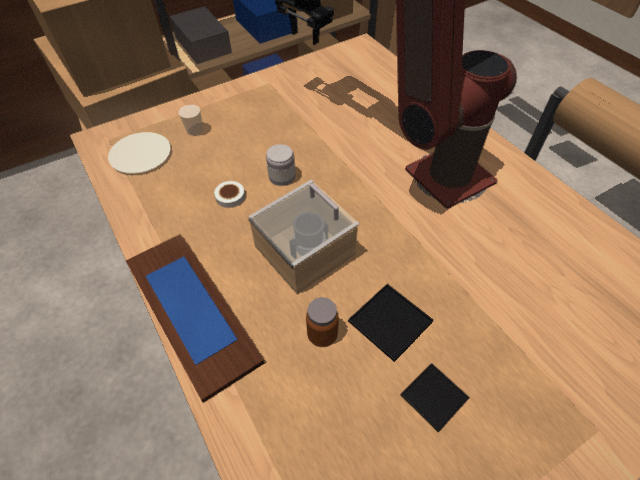

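The larger black square, at top-view pixel (228,268), is the tray. The smaller one at (151,257) is a look-alike. I'll enlarge both.

```bash
python3 - <<'E'
from h import *
c=pickle.load(open('top0.pkl','rb'));save(c,'a.png',(290,180,410,300),5);save(c,'b.png',(120,225,270,310),5)
s=pickle.load(open('scene0.pkl','rb'));save(s,'d.png',(240,170,370,290),5)
for p in [(228,268),(151,257),(310,260),(347,247),(303,200),(460,280)]: print(p,p3(c,*p).round(3))
E
```

```text
(228, 268) [0.467 0.313 0.005]
(151, 257) [0.493 0.514 0.003]
(310, 260) [0.489 0.102 0.136]
(347, 247) [0.52  0.016 0.136]
(303, 200) [0.647 0.121 0.002]
(460, 280) [ 0.445 -0.263  0.102]
```

View pics/a.png

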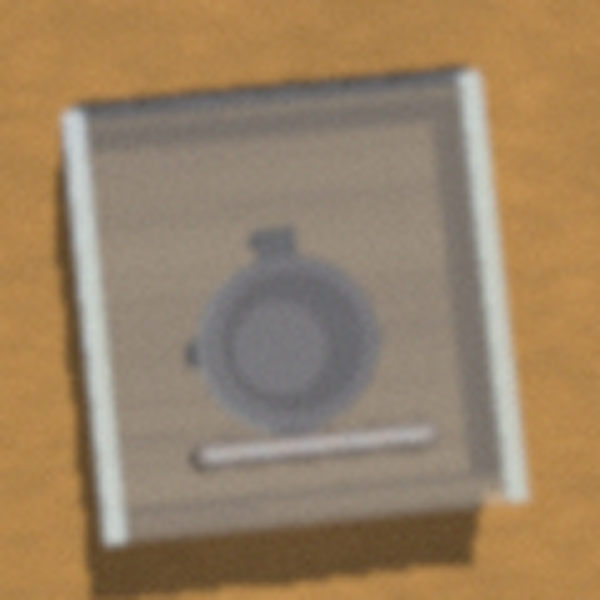

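View pics/b.png

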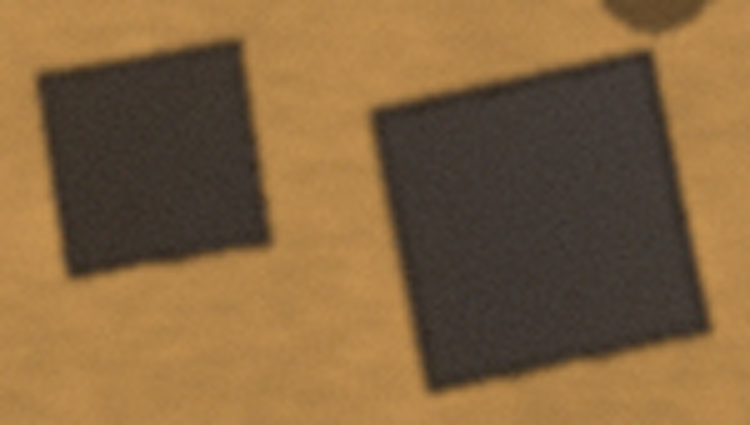

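View pics/d.png

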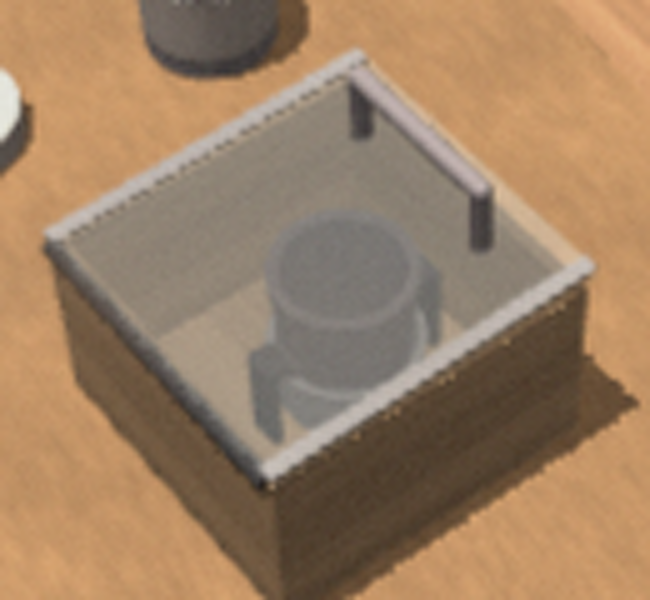

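```bash
python3 - <<'E'
from h import *
c=pickle.load(open('top0.pkl','rb'))
def C(u,v,x0,y0,s=5): return (u+.5)/s+x0-.5,(v+.5)/s+y0-.5
P=[]
for v in range(210,275,3):
  for u in range(318,380,3):
    q=p3(c,u,v)
    P.append(q)
P=np.array(P);i=np.abs(P[:,2]-np.median(P[:,2]))<.03
for _ in range(4):
  A=np.c_[P[i][:,:2],np.ones(i.sum())];w=np.linalg.lstsq(A,P[i][:,2],rcond=None)[0]
  i=np.abs(np.c_[P[:,:2],np.ones(len(P))]@w-P[:,2])<.006
print('plane',w.round(4),i.sum(),len(P),'slope',np.hypot(*w[:2]))
for n,u,v in [('TL',65,110),('TR',480,72),('BR',528,500),('BL',103,545)]:
  a=C(u,v,290,180);X=p3(c,*a,z=.13)
  for _ in range(5): X=p3(c,*a,z=np.r_[X[:2],1]@w)
  print(n,X.round(4))
H=[]
for u,v in [(205,458),(430,433)]:
  a=C(u,v,290,180);d=c['depth'][int(a[1])-2:int(a[1])+4,int(a[0])-2:int(a[0])+3];print(d.round(3).tolist())
  H.append(a)
T=[p3(c,*C(u,v,120,225),z=.012) for u,v in [(375,110),(652,53),(710,328),(432,390)]]
print('tray',np.round(T,4).tolist(),np.mean(T,0), [np.linalg.norm(T[k]-T[k-1]).round(3) for k in range(4)])
print([p3(c,*a,z=.18).round(3) for a in H])
S=[p3(c,*C(u,v,120,225),z=.012) for u,v in [(40,75),(240,42),(270,242),(72,275)]]
print('small',[np.linalg.norm(S[k]-S[k-1]).round(3) for k in range(4)])
E
```

```text
plane [-0.0313 -0.0007  0.1493] 422 462 slope 0.03128011624143908
TL [0.627  0.1217 0.1296]
TR [ 0.6482 -0.0761  0.1291]
BR [ 0.4448 -0.0987  0.1354]
BL [0.4217 0.1012 0.136 ]
[[1.2999999523162842, 1.3009999990463257, 1.2549999952316284, 1.2580000162124634, 1.2489999532699585], [1.2979999780654907, 1.25600004196167, 1.253000020980835, 1.253000020980835, 1.253000020980835], [1.2890000343322754, 1.2510000467300415, 1.2519999742507935, 1.253000020980835, 1.2510000467300415], [1.284999966621399, 1.2510000467300415, 1.2510000467300415, 1.25, 1.2580000162124634], [1.2920000553131104, 1.2569999694824219, 1.25, 1.253000020980835, 1.253000020980835], [1.2970000505447388, 1.2940000295639038, 1.2769999504089355, 1.2690000534057617, 1.2990000247955322]]
[[1.2979999780654907, 1.2990000247955322, 1.2990000247955322, 1.3009999990463257, 1.3020000457763672], [1.2519999742507935, 1.2580000162124634, 1.25600004196167, 1.2549999952316284, 1.3049999475479126], [1.253999948501587, 1.25, 1.253999948501587, 1.25600004196167, 1.2569999694824219], [1.253000020980835, 1.2549999952316284, 1.2519999742507935, 1.253999948501587, 1.2580000162124634], [1.25600004196167, 1.25, 1.2510000467300415, 1.2519999742507935, 1.25600004196167], [1.2549999952316284, 1.253999948501587, 1.2549999952316284, 1.2569999694824219, 1.3009999990463257]]
tray [[0.5212, 0.3991, 0.012], [0.5525, 0.2566, 0.012], [0.4117, 0.2243, 0.012], [0.378, 0.3664, 0.012]] [0.46588925 0.31159395 0.012     ] [np.float64(0.147), np.float64(0.146), np.float64(0.144), np.float64(0.146)]
[array([0.463, 0.056, 0.18 ]), array([ 0.476, -0.046,  0.18 ])]
small [np.float64(0.105), np.float64(0.106), np.float64(0.105), np.float64(0.104)]
```

>>> move_arm(motion=[{"y": -0.034, "z": -0.031, "rx": -0.1}, {"y": -0.068, "z": -0.062, "rx": -0.2}, {"y": -0.102, "z": -0.093, "rx": -0.3}, {"y": -0.136, "z": -0.124, "rx": -0.4}, {"y": -0.17, "z": -0.155, "rx": -0.5}, {"y": -0.204, "z": -0.186, "rx": -0.6}, {"y": -0.238, "z": -0.217, "rx": -0.7}, {"y": -0.272, "z": -0.248, "rx": -0.8}], claw=0.05, grip_force=25)

```text
validation failed for argument at $.mo...
```

```bash
cat >> h.py <<'E'
def yawrot(a,tilt=0,R0=None):
    # tool x down, tool y at world angle a; tilt: rotate about tool z
    y=np.array([np.cos(a),np.sin(a),0]);x=np.array([0,0,-1.]);R=np.c_[x,y,np.cross(x,y)]
    return R@Ro.from_rotvec([0,0,tilt]).as_matrix()
def delta(pos,R):
    s=get_state();R0=Ro.from_quat(s['tcp_rot']).as_matrix()
    d=R0.T@(np.array(pos)-s['eef_pos']);r=Ro.from_matrix(R0.T@R).as_rotvec()
    print('t',round(float(s['time_s']),2),'pos',np.round(s['eef_pos'],4),'yaw',round(float(np.arctan2(R0[1,1],R0[0,1])),3),'F',np.round(s['wrist_force'],1),'w',round(float(s['width']),4))
    print('shift',d.round(4),'rot',r.round(3),'dist',np.linalg.norm(d).round(3))
E
python3 - <<'E'
from h import *
delta([.4685,.005,.235],yawrot(.108))
E
```

```text
t 0.15 pos [ 0.1677 -0.6016  0.2387] yaw -1.299 F [-0.6  0.3 -0.1] w 0.0869
shift [ 0.0045 -0.5036 -0.4526] rot [-1.407e+00 -1.000e-03  1.000e-03] dist 0.677
```

>>> move_arm(motion=[{"x": 0, "y": -0.034, "z": -0.031, "rx": -0.1, "ry": 0, "rz": 0}, {"x": 0, "y": -0.068, "z": -0.062, "rx": -0.2, "ry": 0, "rz": 0}, {"x": 0, "y": -0.102, "z": -0.093, "rx": -0.3, "ry": 0, "rz": 0}, {"x": 0, "y": -0.136, "z": -0.124, "rx": -0.4, "ry": 0, "rz": 0}, {"x": 0, "y": -0.17, "z": -0.155, "rx": -0.5, "ry": 0, "rz": 0}, {"x": 0, "y": -0.204, "z": -0.186, "rx": -0.6, "ry": 0, "rz": 0}, {"x": 0, "y": -0.238, "z": -0.217, "rx": -0.7, "ry": 0, "rz": 0}, {"x": 0, "y": -0.272, "z": -0.248, "rx": -0.8, "ry": 0, "rz": 0}], claw=0.05, grip_force=25)

```text
time_s: 0.95
eef_pos: [0.334, -0.2716, 0.2394]
tcp_rot: [0.607, 0.362, -0.607, 0.362]
wrist_force: [0.8, -0.1, 0.1]
width: 0.0502
```

```bash
python3 - <<'E'
from h import *
delta([.4685,.005,.235],yawrot(.108))
E
```

```text
t 0.95 pos [ 0.334  -0.2716  0.2394] yaw -0.495 F [ 0.8 -0.1  0.1] w 0.0502
shift [ 0.0045 -0.0132 -0.3073] rot [-0.603 -0.    -0.   ] dist 0.308
```

>>> move_arm(motion=[{"x": 0, "y": -0.002, "z": -0.044, "rx": -0.09, "ry": 0, "rz": 0}, {"x": 0, "y": -0.004, "z": -0.088, "rx": -0.18, "ry": 0, "rz": 0}, {"x": 0, "y": -0.006, "z": -0.132, "rx": -0.27, "ry": 0, "rz": 0}, {"x": 0.002, "y": -0.008, "z": -0.176, "rx": -0.36, "ry": 0, "rz": 0}, {"x": 0.003, "y": -0.01, "z": -0.22, "rx": -0.45, "ry": 0, "rz": 0}, {"x": 0.004, "y": -0.012, "z": -0.264, "rx": -0.54, "ry": 0, "rz": 0}, {"x": 0.004, "y": -0.013, "z": -0.307, "rx": -0.6, "ry": 0, "rz": 0}, {"x": 0.004, "y": -0.013, "z": -0.307, "rx": -0.603, "ry": 0, "rz": 0}])

```text
time_s: 1.75
eef_pos: [0.4702, 0.0066, 0.2354]
tcp_rot: [0.472, 0.527, -0.471, 0.527]
wrist_force: [-0.3, -0.2, 0.8]
width: 0.0502
```

```bash
python3 - <<'E'
from h import *
delta([.4685,.005,.180],yawrot(.108))
c=cam('wrist');save(c,'w1.png');pickle.dump(c,open('w1.pkl','wb'))
E
```

```text
t 1.75 pos [0.4702 0.0066 0.2354] yaw 0.111 F [-0.3 -0.2  0.8] w 0.0502
shift [ 0.0554 -0.0019  0.0015] rot [ 0.003 -0.002 -0.001] dist 0.055
```

View pics/w1.png

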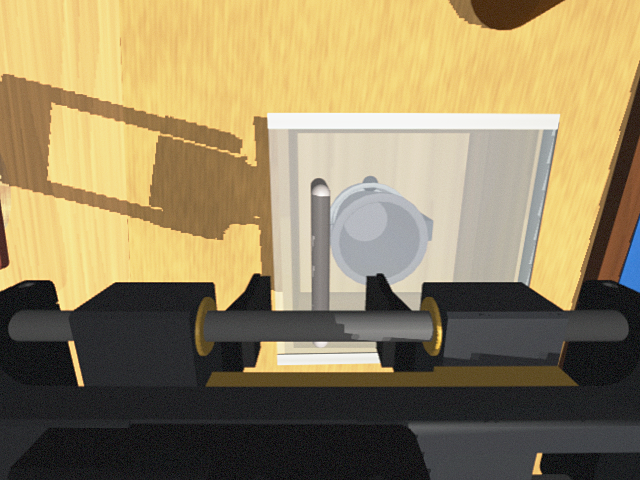

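Wrist view: the handle bar runs at column ~320, from row 185 to 345. It is centred between the fingers (columns 258 and 378) and parallel to them.

```bash
python3 - <<'E'
from h import *
c=pickle.load(open('w1.pkl','rb'))
for v in (190,210,230,250,270): 
  print(v,[p3(c,u,v).round(4).tolist() for u in (317,320,323)])
k=c['pixels'][250,290:350].mean(1).astype(int);print(k.tolist())
for u,v in [(268,121),(559,121),(285,357)]: print(p3(c,u,v).round(4), c['depth'][v,u])
E
```

```text
190 [[0.4645, 0.0562, 0.1818], [0.4662, 0.0566, 0.1831], [0.468, 0.0567, 0.1821]]
210 [[0.4658, 0.0442, 0.1813], [0.4676, 0.0447, 0.1829], [0.4694, 0.0448, 0.1825]]
230 [[0.4672, 0.0321, 0.1827], [0.4689, 0.0327, 0.1841], [0.4708, 0.0326, 0.1827]]
250 [[0.4686, 0.0194, 0.1825], [0.4704, 0.0198, 0.1833], [0.4723, 0.0197, 0.1823]]
270 [[0.47, 0.0063, 0.1828], [0.4719, 0.0066, 0.1829], [0.4738, 0.0066, 0.1826]]
[204, 186, 178, 176, 174, 176, 177, 180, 179, 192, 212, 212, 211, 214, 209, 212, 212, 212, 214, 216, 199, 157, 116, 112, 119, 123, 122, 129, 133, 133, 135, 135, 132, 130, 124, 127, 123, 116, 111, 137, 190, 202, 186, 186, 189, 187, 186, 186, 188, 186, 175, 170, 166, 166, 171, 165, 168, 170, 166, 169]
[0.4261 0.0942 0.1368] 0.22953144
[7.186e-01 1.371e-01 6.000e-04] 0.35806566
[ 0.4536 -0.0915  0.1373] 0.2798989
```

>>> move_arm(motion=[{"x": 0.015, "y": 0.0, "z": 0, "rx": 0, "ry": 0, "rz": 0}, {"x": 0.03, "y": 0.0, "z": 0, "rx": 0, "ry": 0, "rz": 0}, {"x": 0.045, "y": 0.0, "z": 0, "rx": 0, "ry": 0, "rz": 0}, {"x": 0.055, "y": 0.0, "z": 0, "rx": 0, "ry": 0, "rz": 0}, {"x": 0.06, "y": 0.0, "z": 0, "rx": 0, "ry": 0, "rz": 0}, {"x": 0.06, "y": 0.0, "z": 0, "rx": 0, "ry": 0, "rz": 0}, {"x": 0.06, "y": 0.0, "z": 0, "rx": 0, "ry": 0, "rz": 0}, {"x": 0.06, "y": 0.0, "z": 0, "rx": 0, "ry": 0, "rz": 0}])

```text
time_s: 2.6
eef_pos: [0.4697, 0.0021, 0.1764]
tcp_rot: [0.474, 0.525, -0.473, 0.526]
wrist_force: [0.7, -0.2, -0.1]
width: 0.0502
```

>>> move_arm(motion=[{"x": 0, "y": 0, "z": 0, "rx": 0, "ry": 0, "rz": 0}, {"x": 0, "y": 0, "z": 0, "rx": 0, "ry": 0, "rz": 0}, {"x": 0, "y": 0, "z": 0, "rx": 0, "ry": 0, "rz": 0}, {"x": 0, "y": 0, "z": 0, "rx": 0, "ry": 0, "rz": 0}, {"x": 0, "y": 0, "z": 0, "rx": 0, "ry": 0, "rz": 0}, {"x": 0, "y": 0, "z": 0, "rx": 0, "ry": 0, "rz": 0}, {"x": 0, "y": 0, "z": 0, "rx": 0, "ry": 0, "rz": 0}, {"x": 0, "y": 0, "z": 0, "rx": 0, "ry": 0, "rz": 0}], claw=0.0, grip_force=25)

```text
time_s: 3.4
eef_pos: [0.4722, 0.0027, 0.1761]
tcp_rot: [0.475, 0.523, -0.471, 0.527]
wrist_force: [13.9, 1.6, -7.9]
width: 0.0111
```

```bash
python3 - <<'E'
from h import *
delta([.4685,.005,.175],yawrot(.108))
c=cam('wrist');save(c,'w2.png')
# arc rows, in tool frame: forward=+y, up=-x
L=.17;H=.048
r0=None
for th in np.arange(.02,1.64,.1):
    x=-L*np.cos(th)+H*np.sin(th); z=L*np.sin(th)+H*np.cos(th)
    if r0 is None: r0=(x,z)
    print(round(th,2), 'y',round(x-r0[0],4),'x',round(-(z-r0[1]),4))
E
```

```text
t 3.4 pos [0.4722 0.0027 0.1761] yaw 0.104 F [13.9  1.6 -7.9] w 0.0111
shift [ 0.001  -0.0034 -0.0027] rot [-0.004  0.    -0.008] dist 0.004
0.02 y 0.0 x -0.0
0.12 y 0.006 x -0.0166
0.22 y 0.0136 x -0.0326
0.32 y 0.0227 x -0.0476
0.42 y 0.0334 x -0.0618
0.52 y 0.0453 x -0.0747
0.62 y 0.0585 x -0.0865
0.72 y 0.0728 x -0.0968
0.82 y 0.0881 x -0.1057
0.92 y 0.1042 x -0.1129
1.02 y 0.1209 x -0.1186
1.12 y 0.1381 x -0.1225
1.22 y 0.1557 x -0.1248
1.32 y 0.1733 x -0.1252
1.42 y 0.1909 x -0.1239
1.52 y 0.2083 x -0.1208
1.62 y 0.2253 x -0.116
```

View pics/w2.png

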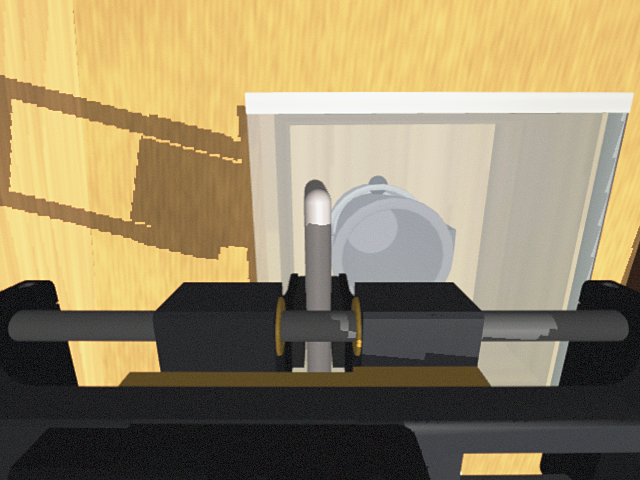

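>>> move_arm(motion=[{"x": -0.0166, "y": 0.008, "z": 0, "rx": 0, "ry": 0, "rz": 0}, {"x": -0.0326, "y": 0.0156, "z": 0, "rx": 0, "ry": 0, "rz": 0}, {"x": -0.0476, "y": 0.0247, "z": 0, "rx": 0, "ry": 0, "rz": 0}, {"x": -0.0618, "y": 0.0354, "z": 0, "rx": 0, "ry": 0, "rz": 0}, {"x": -0.0747, "y": 0.0473, "z": 0, "rx": 0, "ry": 0, "rz": 0}, {"x": -0.0865, "y": 0.0605, "z": 0, "rx": 0, "ry": 0, "rz": 0}, {"x": -0.0968, "y": 0.0748, "z": 0, "rx": 0, "ry": 0, "rz": 0}, {"x": -0.1057, "y": 0.0901, "z": 0, "rx": 0, "ry": 0, "rz": 0}])

```text
time_s: 4.25
eef_pos: [0.5569, 0.0119, 0.2822]
tcp_rot: [0.472, 0.527, -0.475, 0.524]
wrist_force: [-12.6, 0.2, 9.5]
width: 0.011
```

```bash
python3 - <<'E'
from h import *
delta([.4685,.005,.175],yawrot(.108))
c=cam('scene');save(c,'s2.png',(200,100,440,280),3)
E
```

```text
t 4.25 pos [0.5569 0.0119 0.2822] yaw 0.104 F [-12.6   0.2   9.5] w 0.011
shift [ 0.1078 -0.088  -0.0022] rot [-0.004 -0.001  0.006] dist 0.139
```

View pics/s2.png

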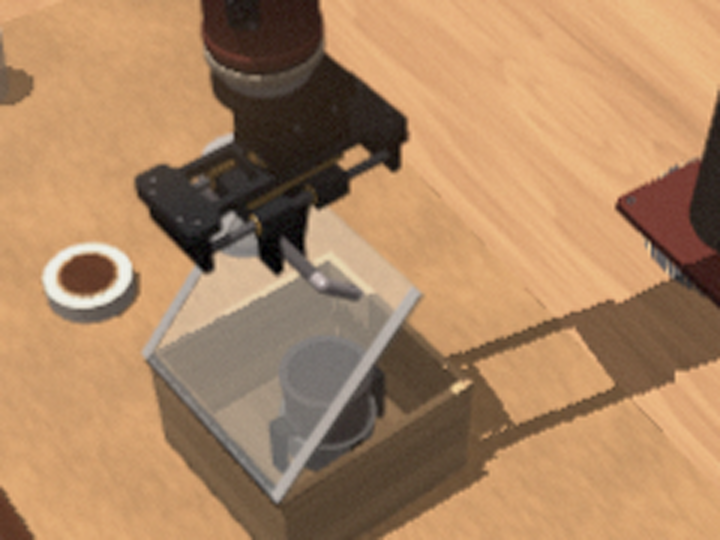

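>>> move_arm(motion=[{"x": -0.008, "y": 0.015, "z": 0, "rx": 0, "ry": 0, "rz": -0.03}, {"x": -0.014, "y": 0.032, "z": 0, "rx": 0, "ry": 0, "rz": -0.06}, {"x": -0.0178, "y": 0.049, "z": 0, "rx": 0, "ry": 0, "rz": -0.09}, {"x": -0.0201, "y": 0.0666, "z": 0, "rx": 0, "ry": 0, "rz": -0.12}, {"x": -0.0205, "y": 0.0842, "z": 0, "rx": 0, "ry": 0, "rz": -0.15}, {"x": -0.0192, "y": 0.102, "z": 0, "rx": 0, "ry": 0, "rz": -0.18}, {"x": -0.016, "y": 0.12, "z": 0, "rx": 0, "ry": 0, "rz": -0.21}, {"x": -0.011, "y": 0.138, "z": 0, "rx": 0, "ry": 0, "rz": -0.24}])

```text
time_s: 5.1
eef_pos: [0.696, 0.0268, 0.2929]
tcp_rot: [0.406, 0.579, -0.533, 0.464]
wrist_force: [-4.0, 1.7, 1.2]
width: 0.0111
```

>>> move_arm(motion=[{"x": 0.002, "y": 0.008, "z": 0, "rx": 0, "ry": 0, "rz": 0}, {"x": 0.002, "y": 0.008, "z": 0, "rx": 0, "ry": 0, "rz": 0}, {"x": 0.002, "y": 0.008, "z": 0, "rx": 0, "ry": 0, "rz": 0}, {"x": 0.002, "y": 0.008, "z": 0, "rx": 0, "ry": 0, "rz": 0}, {"x": 0.002, "y": 0.008, "z": 0, "rx": 0, "ry": 0, "rz": 0}, {"x": 0.002, "y": 0.008, "z": 0, "rx": 0, "ry": 0, "rz": 0}, {"x": 0.002, "y": 0.008, "z": 0, "rx": 0, "ry": 0, "rz": 0}, {"x": 0.002, "y": 0.008, "z": 0, "rx": 0, "ry": 0, "rz": 0}])

```text
time_s: 5.9
eef_pos: [0.7038, 0.0276, 0.289]
tcp_rot: [0.408, 0.578, -0.532, 0.466]
wrist_force: [3.8, 3.0, 2.5]
width: 0.011
```

```bash
python3 - <<'E'
from h import *
delta([.4685,.005,.175],yawrot(.108))
p=get_state()['eef_pos']
h=np.array([.6374,.0233]);ax=np.array([np.cos(.108),np.sin(.108)])
X=(p[:2]-h)@ax;Z=p[2]+.002-.125;print('r',np.hypot(X,Z),'th',np.pi-np.arctan2(Z,X)-np.arctan2(.048,.17))
c=cam('scene');save(c,'s3.png',(200,100,440,280),3)
E
```

```text
t 5.9 pos [0.7038 0.0276 0.289 ] yaw 0.105 F [3.8 3.  2.5] w 0.011
shift [ 0.1664 -0.2029 -0.0021] rot [-0.003 -0.001  0.237] dist 0.262
r 0.17881413813401587 th 1.676294373009482
```

View pics/s3.png

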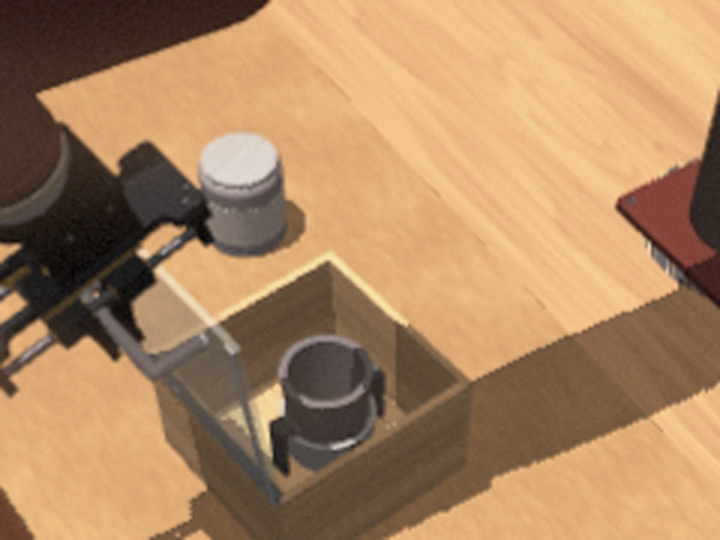

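The lid stands at about 1.68 rad. I'll release the bar and back off along the tool axis.

>>> move_arm(motion=[{"x": 0, "y": 0, "z": 0, "rx": 0, "ry": 0, "rz": 0}, {"x": 0, "y": 0, "z": 0, "rx": 0, "ry": 0, "rz": 0}, {"x": 0, "y": 0, "z": 0, "rx": 0, "ry": 0, "rz": 0}, {"x": -0.01, "y": 0, "z": 0, "rx": 0, "ry": 0, "rz": 0}, {"x": -0.03, "y": 0, "z": 0, "rx": 0, "ry": 0, "rz": 0}, {"x": -0.055, "y": 0, "z": 0, "rx": 0, "ry": 0, "rz": 0}, {"x": -0.085, "y": 0, "z": 0, "rx": 0, "ry": 0, "rz": 0}, {"x": -0.12, "y": 0, "z": 0, "rx": 0, "ry": 0, "rz": 0}], claw=0.035)

```text
time_s: 6.75
eef_pos: [0.7314, 0.0296, 0.4059]
tcp_rot: [0.407, 0.578, -0.533, 0.464]
wrist_force: [0.1, 1.3, 1.4]
width: 0.0351
```

```bash
python3 - <<'E'
from h import *
delta([.42,.0,.36],yawrot(.108))
c=cam('top');save(c,'t3.png',(290,150,410,300),4);pickle.dump(c,open('t3.pkl','wb'))
E
```

```text
t 6.75 pos [0.7314 0.0296 0.4059] yaw 0.104 F [0.1 1.3 1.4] w 0.0351
shift [ 0.1193 -0.2927 -0.0028] rot [-0.004 -0.001  0.242] dist 0.316
```

View pics/t3.png

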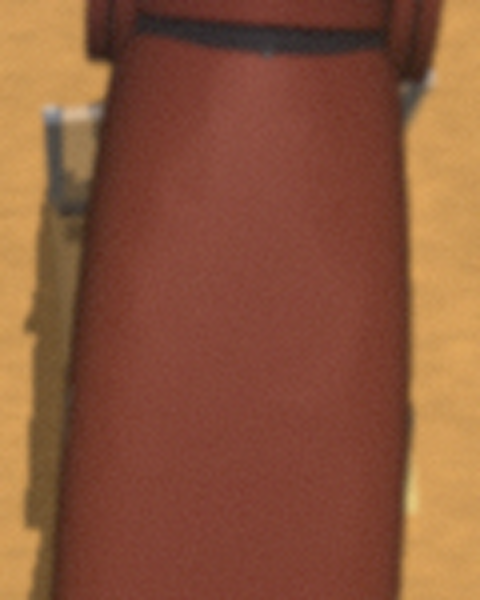

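```bash
python3 - <<'E'
from h import *
delta([.55,.0,.36],yawrot(1.0))
E
```

```text
t 6.8 pos [0.7327 0.0295 0.4132] yaw 0.103 F [1.3 0.8 5.3] w 0.035
shift [ 0.0943 -0.1676  0.0104] rot [-0.892 -0.103  0.217] dist 0.193
```

>>> move_arm(motion=[{"x": 0.0, "y": -0.024, "z": 0.001, "rx": -0.112, "ry": -0.013, "rz": 0.027}, {"x": 0.01, "y": -0.048, "z": 0.002, "rx": -0.223, "ry": -0.026, "rz": 0.054}, {"x": 0.02, "y": -0.072, "z": 0.003, "rx": -0.335, "ry": -0.039, "rz": 0.081}, {"x": 0.03, "y": -0.096, "z": 0.005, "rx": -0.446, "ry": -0.052, "rz": 0.108}, {"x": 0.045, "y": -0.12, "z": 0.007, "rx": -0.558, "ry": -0.065, "rz": 0.136}, {"x": 0.065, "y": -0.14, "z": 0.008, "rx": -0.669, "ry": -0.077, "rz": 0.163}, {"x": 0.085, "y": -0.158, "z": 0.01, "rx": -0.78, "ry": -0.09, "rz": 0.19}, {"x": 0.094, "y": -0.168, "z": 0.01, "rx": -0.892, "ry": -0.103, "rz": 0.217}])

```text
time_s: 7.6
eef_pos: [0.5462, 0.0003, 0.3529]
tcp_rot: [0.197, 0.682, -0.198, 0.676]
wrist_force: [0.2, -0.5, -0.4]
width: 0.035
```

```bash
python3 - <<'E'
from h import *
delta([.524,-.027,.24],yawrot(1.68))
E
```

```text
t 7.6 pos [5.462e-01 3.000e-04 3.529e-01] yaw 1.004 F [ 0.2 -0.5 -0.4] w 0.035
shift [ 0.113  -0.0345 -0.0033] rot [-0.676 -0.008  0.001] dist 0.118
```

>>> move_arm(motion=[{"x": 0.014, "y": -0.005, "z": 0, "rx": -0.1, "ry": 0, "rz": 0}, {"x": 0.03, "y": -0.01, "z": 0, "rx": -0.2, "ry": 0, "rz": 0}, {"x": 0.045, "y": -0.015, "z": 0, "rx": -0.3, "ry": 0, "rz": 0}, {"x": 0.06, "y": -0.02, "z": 0, "rx": -0.4, "ry": 0, "rz": 0}, {"x": 0.075, "y": -0.025, "z": -0.001, "rx": -0.5, "ry": 0, "rz": 0}, {"x": 0.09, "y": -0.03, "z": -0.002, "rx": -0.6, "ry": 0, "rz": 0}, {"x": 0.1, "y": -0.034, "z": -0.003, "rx": -0.676, "ry": -0.008, "rz": 0}, {"x": 0.1, "y": -0.034, "z": -0.003, "rx": -0.676, "ry": -0.008, "rz": 0}])

```text
time_s: 8.4
eef_pos: [0.5253, -0.0267, 0.2526]
tcp_rot: [-0.038, 0.707, 0.037, 0.705]
wrist_force: [-0.1, -0.3, -0.3]
width: 0.035
```

```bash
python3 - <<'E'
from h import *
delta([.524,-.027,.24],yawrot(1.68))
c=cam('wrist');save(c,'w4.png');pickle.dump(c,open('w4.pkl','wb'))
E
```

```text
t 8.4 pos [ 0.5253 -0.0267  0.2526] yaw 1.676 F [-0.1 -0.3 -0.3] w 0.035
shift [ 0.0126 -0.0002 -0.0013] rot [-0.004 -0.003  0.001] dist 0.013
```

View pics/w4.png

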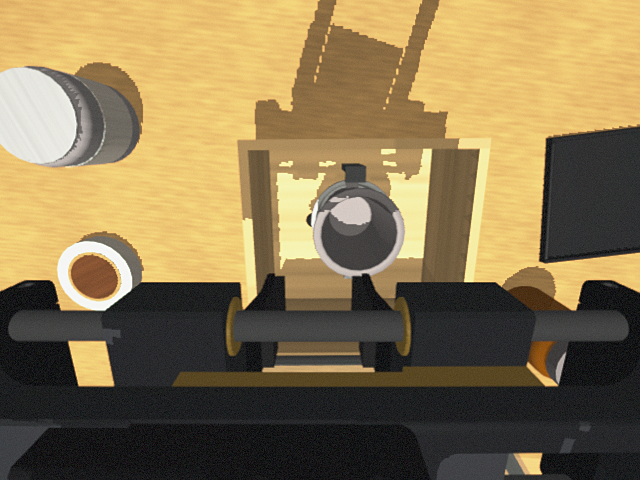

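```bash
cat >> h.py <<'E'
def rim(c,box,zlo,zhi):
    x0,y0,x1,y1=box;U=[(u,v) for v in range(y0,y1) for u in range(x0,x1) if c['depth'][v,u]>0]
    k=np.array(c['intrinsics']);n=cv2.undistortPoints(np.array(U,float).reshape(-1,1,2),k,np.array(c['dist_coeffs']))[:,0]
    d=np.array([c['depth'][v,u] for u,v in U]);P=np.c_[n,np.ones(len(n))]*d[:,None]
    P=P@c['M'][:3,:3].T+c['M'][:3,3];m=(P[:,2]>zlo)&(P[:,2]<zhi);return P[m],np.array(U)[m]
def circ(P):
    A=np.c_[2*P[:,:2],np.ones(len(P))];s=np.linalg.lstsq(A,(P[:,:2]**2).sum(1),rcond=None)[0]
    return s[:2],np.sqrt(s[2]+s[:2]@s[:2])
E
python3 - <<'E'
from h import *
c=pickle.load(open('w4.pkl','rb'))
P,U=rim(c,(300,170,420,270),.03,.13)
print(np.histogram(P[:,2],bins=np.arange(.03,.131,.005)))
P,U=rim(c,(300,170,420,270),.106,.116);print(len(P),P[:,2].mean());print(circ(P), P.min(0),P.max(0))
r=np.hypot(*(P[:,:2]-circ(P)[0]).T);print(np.percentile(r,[2,10,50,90,98]))
Q,_=rim(c,(230,130,500,320),.118,.135)
print('box',Q[:,2].mean(),Q.min(0),Q.max(0))
for u,v in [(239,141),(490,141)]:print(p3(c,u,v,z=.125))
E
```

```text
(array([ 111,  138,  129,  196,  551,  153,  238,  348,  251,  203,  210,
        231,  232,  261,  254, 2077,   12,    0,    0,    0]), array([0.03 , 0.035, 0.04 , 0.045, 0.05 , 0.055, 0.06 , 0.065, 0.07 ,
       0.075, 0.08 , 0.085, 0.09 , 0.095, 0.1  , 0.105, 0.11 , 0.115,
       0.12 , 0.125, 0.13 ]))
2018 0.10819504931975749
(array([0.52180509, 0.00910959]), np.float64(0.037397645438269365)) [ 0.4809901  -0.03193253  0.10601735] [0.55855508 0.05025456 0.11076234]
[0.03342511 0.03426691 0.03731447 0.04043863 0.04131666]
box 0.12412279197484023 [ 0.43037585 -0.09847183  0.11801305] [0.59256408 0.11360358 0.12690083]
[ 0.45354766 -0.0965924   0.125     ]
[0.43266674 0.09965959 0.125     ]
```

```bash
python3 - <<'E'
from h import *
delta([.5256,-.0271,.145],yawrot(1.68,.105))
E
```

```text
t 8.45 pos [ 0.5261 -0.0266  0.2537] yaw 1.674 F [0.6 0.7 0.8] w 0.0349
shift [ 0.1087 -0.0003 -0.0004] rot [-0.006 -0.001  0.106] dist 0.109
```

>>> move_arm(motion=[{"x": 0.02, "y": 0, "z": 0, "rx": 0, "ry": 0, "rz": 0.03}, {"x": 0.04, "y": 0, "z": 0, "rx": 0, "ry": 0, "rz": 0.06}, {"x": 0.06, "y": 0, "z": 0, "rx": 0, "ry": 0, "rz": 0.09}, {"x": 0.08, "y": 0, "z": 0, "rx": 0, "ry": 0, "rz": 0.105}, {"x": 0.1, "y": 0, "z": 0, "rx": 0, "ry": 0, "rz": 0.105}, {"x": 0.108, "y": 0, "z": 0, "rx": 0, "ry": 0, "rz": 0.105}, {"x": 0.108, "y": 0, "z": 0, "rx": 0, "ry": 0, "rz": 0.105}, {"x": 0.108, "y": 0, "z": 0, "rx": 0, "ry": 0, "rz": 0.105}])

```text
time_s: 9.25
eef_pos: [0.5266, -0.0267, 0.1458]
tcp_rot: [-0.0, 0.707, 0.074, 0.703]
wrist_force: [0.3, -0.4, 0.8]
width: 0.0349
```

```bash
python3 - <<'E'
from h import *
delta([.5256,-.0271,.097],yawrot(1.68,.105))
c=cam('wrist');save(c,'w5.png');pickle.dump(c,open('w5.pkl','wb'))
P,U=rim(c,(150,100,560,300),.105,.113);
print(len(P),circ(P),P.min(0),P.max(0),proj(c,[.5256,-.0271,.109]))
E
```

```text
t 9.25 pos [ 0.5266 -0.0267  0.1458] yaw 1.676 F [ 0.3 -0.4  0.8] w 0.0349
shift [ 0.0485 -0.0054 -0.001 ] rot [-0.004  0.     0.001] dist 0.049
5067 (array([0.47610342, 0.01838177]), np.float64(0.0655156003065015)) [ 0.43940788 -0.08973442  0.10500106] [0.54064457 0.10426012 0.11299927] [[310.56116599 276.55349361]]
```

View pics/w5.png

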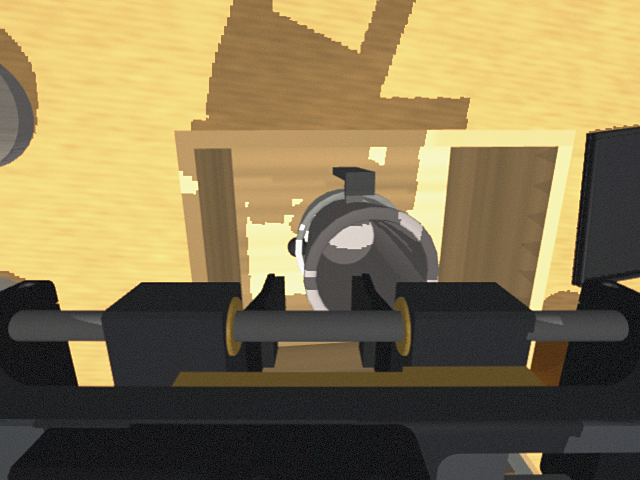

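The rim's −y wall at (311,280) lies between the finger tips at columns 272 and 358. Descending.

>>> move_arm(motion=[{"x": 0.012, "y": -0.0013, "z": 0, "rx": 0, "ry": 0, "rz": 0}, {"x": 0.024, "y": -0.0027, "z": 0, "rx": 0, "ry": 0, "rz": 0}, {"x": 0.036, "y": -0.004, "z": 0, "rx": 0, "ry": 0, "rz": 0}, {"x": 0.0485, "y": -0.0054, "z": -0.001, "rx": 0, "ry": 0, "rz": 0}, {"x": 0.0485, "y": -0.0054, "z": -0.001, "rx": 0, "ry": 0, "rz": 0}, {"x": 0.0485, "y": -0.0054, "z": -0.001, "rx": 0, "ry": 0, "rz": 0}, {"x": 0.0485, "y": -0.0054, "z": -0.001, "rx": 0, "ry": 0, "rz": 0}, {"x": 0.0485, "y": -0.0054, "z": -0.001, "rx": 0, "ry": 0, "rz": 0}])

```text
time_s: 10.1
eef_pos: [0.5261, -0.0272, 0.0976]
tcp_rot: [-0.001, 0.707, 0.074, 0.704]
wrist_force: [-0.4, 0.4, -0.9]
width: 0.0354
```

>>> move_arm(motion=[{"x": 0, "y": 0, "z": 0, "rx": 0, "ry": 0, "rz": 0}, {"x": 0, "y": 0, "z": 0, "rx": 0, "ry": 0, "rz": 0}, {"x": 0, "y": 0, "z": 0, "rx": 0, "ry": 0, "rz": 0}, {"x": 0, "y": 0, "z": 0, "rx": 0, "ry": 0, "rz": 0}, {"x": 0, "y": 0, "z": 0, "rx": 0, "ry": 0, "rz": 0}, {"x": 0, "y": 0, "z": 0, "rx": 0, "ry": 0, "rz": 0}, {"x": 0, "y": 0, "z": 0, "rx": 0, "ry": 0, "rz": 0}, {"x": 0, "y": 0, "z": 0, "rx": 0, "ry": 0, "rz": 0}], claw=0.0, grip_force=30)

```text
time_s: 10.9
eef_pos: [0.5255, -0.0269, 0.097]
tcp_rot: [-0.0, 0.707, 0.074, 0.703]
wrist_force: [-0.8, 2.6, 2.8]
width: 0.0087
```

```bash
python3 - <<'E'
from h import *
delta([.5256,-.0271,.097],yawrot(1.68,.105))
print(get_state()['wrist_torque'].round(2))
E
```

```text
t 10.9 pos [ 0.5255 -0.0269  0.097 ] yaw 1.676 F [-0.8  2.6  2.8] w 0.0087
shift [ 0.     -0.0002  0.0001] rot [-0.004  0.     0.001] dist 0.0
[ 0.39  0.03 -0.03]
```

```bash
python3 - <<'E'
from h import *
s=get_state();R0=Ro.from_quat(s['tcp_rot']).as_matrix();p=np.array(s['eef_pos']);C=np.array([.5217,.0095,p[2]])
for a in np.arange(.055,.9,.055):
    Rz=Ro.from_euler('z',-a).as_matrix();q=C+Rz@(p-C)
    print(round(a,3),(R0.T@(q-p)).round(4),Ro.from_matrix(R0.T@Rz@R0).as_rotvec().round(3))
E
```

```text
0.055 [ 0.      0.0001 -0.002 ] [ 0.055 -0.006  0.   ]
0.11 [ 0.      0.0002 -0.004 ] [ 0.109 -0.011  0.   ]
0.165 [ 0.0001  0.0005 -0.006 ] [ 0.164 -0.017  0.   ]
0.22 [ 0.0001  0.0009 -0.008 ] [ 0.219 -0.023  0.   ]
0.275 [ 0.0001  0.0014 -0.0099] [ 0.274 -0.028  0.   ]
0.33 [ 0.0002  0.002  -0.0119] [ 0.328 -0.034  0.   ]
0.385 [ 0.0003  0.0027 -0.0138] [ 0.383 -0.04   0.   ]
0.44 [ 0.0004  0.0035 -0.0156] [ 0.438 -0.046  0.   ]
0.495 [ 0.0005  0.0044 -0.0174] [ 0.492 -0.051  0.   ]
0.55 [ 0.0006  0.0054 -0.0191] [ 0.547 -0.057  0.   ]
0.605 [ 0.0007  0.0065 -0.0208] [ 0.602 -0.063  0.   ]
0.66 [ 0.0008  0.0077 -0.0225] [ 0.656 -0.068  0.   ]
0.715 [ 0.0009  0.009  -0.024 ] [ 0.711 -0.074  0.   ]
0.77 [ 0.0011  0.0103 -0.0255] [ 0.766 -0.08   0.   ]
0.825 [ 0.0012  0.0118 -0.0269] [ 0.821 -0.085  0.   ]
0.88 [ 0.0014  0.0133 -0.0282] [ 0.875 -0.091  0.   ]
```

>>> move_arm(motion=[{"x": 0, "y": 0.0001, "z": -0.002, "rx": 0.055, "ry": -0.006, "rz": 0}, {"x": 0, "y": 0.0002, "z": -0.004, "rx": 0.109, "ry": -0.011, "rz": 0}, {"x": 0, "y": 0.0005, "z": -0.006, "rx": 0.164, "ry": -0.017, "rz": 0}, {"x": 0, "y": 0.0009, "z": -0.008, "rx": 0.219, "ry": -0.023, "rz": 0}, {"x": 0, "y": 0.0014, "z": -0.0099, "rx": 0.274, "ry": -0.028, "rz": 0}, {"x": 0, "y": 0.002, "z": -0.0119, "rx": 0.328, "ry": -0.034, "rz": 0}, {"x": 0, "y": 0.0027, "z": -0.0138, "rx": 0.383, "ry": -0.04, "rz": 0}, {"x": 0, "y": 0.0035, "z": -0.0156, "rx": 0.438, "ry": -0.046, "rz": 0}])

```text
time_s: 11.7
eef_pos: [0.5091, -0.0253, 0.0971]
tcp_rot: [0.154, 0.69, -0.082, 0.702]
wrist_force: [-0.6, 0.4, -0.0]
width: 0.0085
```

```bash
python3 - <<'E'
from h import *
delta([.5256,-.0271,.097],yawrot(1.68,.105))
print(get_state()['wrist_torque'].round(2))
c=cam('wrist');save(c,'w6.png');c=cam('scene');save(c,'s6.png',(240,120,400,260),5)
E
```

```text
t 11.7 pos [ 0.5091 -0.0253  0.0971] yaw 1.234 F [-0.6  0.4 -0. ] w 0.0085
shift [0.0005 0.0037 0.0161] rot [-0.444  0.046  0.002] dist 0.017
[0.16 0.07 0.12]
```

View pics/w6.png

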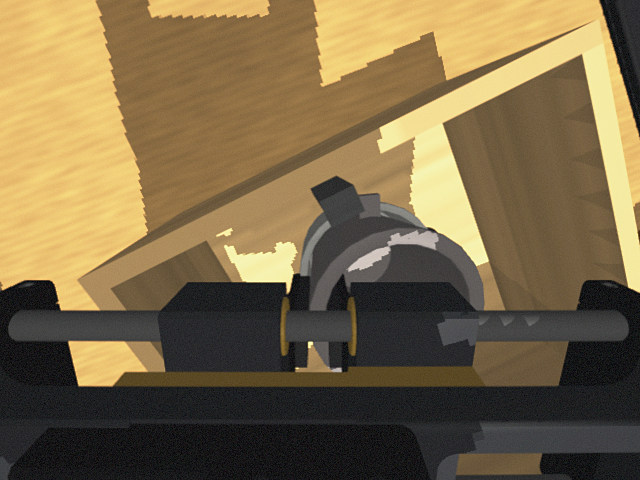

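View pics/s6.png

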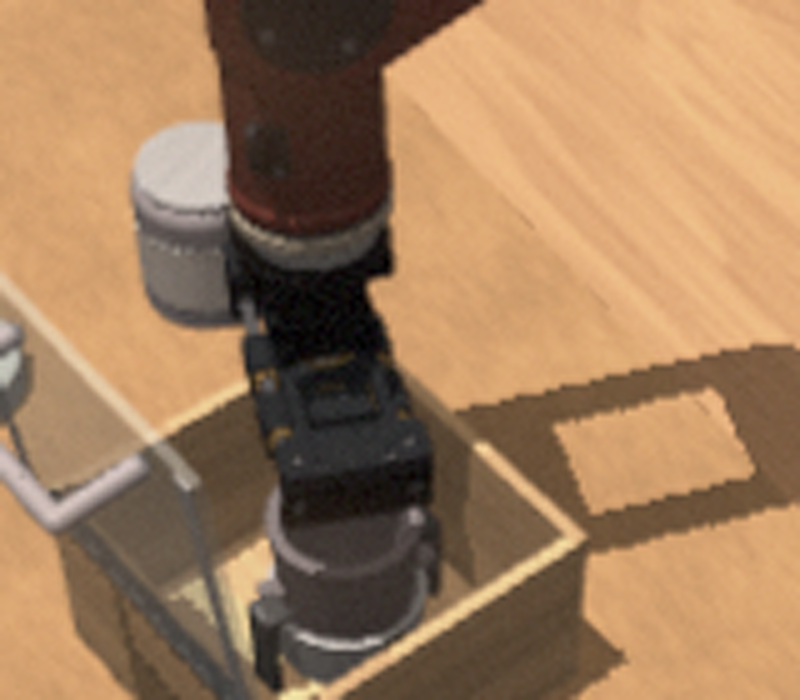

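A grey ear stub shows beside the dark catch at about (372,200), so the pot is turning. I'll continue the turn.

>>> move_arm(motion=[{"x": 0, "y": 0.0001, "z": -0.002, "rx": 0.055, "ry": -0.006, "rz": 0}, {"x": 0, "y": 0.0002, "z": -0.004, "rx": 0.109, "ry": -0.011, "rz": 0}, {"x": 0, "y": 0.0005, "z": -0.006, "rx": 0.164, "ry": -0.017, "rz": 0}, {"x": 0, "y": 0.0009, "z": -0.008, "rx": 0.219, "ry": -0.023, "rz": 0}, {"x": 0, "y": 0.0014, "z": -0.0099, "rx": 0.274, "ry": -0.028, "rz": 0}, {"x": 0, "y": 0.002, "z": -0.0119, "rx": 0.328, "ry": -0.034, "rz": 0}, {"x": 0, "y": 0.0027, "z": -0.0138, "rx": 0.383, "ry": -0.04, "rz": 0}, {"x": 0, "y": 0.0035, "z": -0.0156, "rx": 0.438, "ry": -0.046, "rz": 0}])

```text
time_s: 12.6
eef_pos: [0.4958, -0.0168, 0.0973]
tcp_rot: [0.301, 0.64, -0.233, 0.668]
wrist_force: [-0.6, 0.8, -1.4]
width: 0.0085
```

```bash
python3 - <<'E'
from h import *
delta([.5256,-.0271,.097],yawrot(1.68,.105))
print(get_state()['wrist_torque'].round(2))
c=cam('wrist');save(c,'w7.png')
E
```

```text
t 12.6 pos [ 0.4958 -0.0168  0.0973] yaw 0.795 F [-0.6  0.8 -1.4] w 0.0085
shift [0.0017 0.0134 0.0284] rot [-0.88   0.092  0.002] dist 0.032
[0.09 0.06 0.18]
```

View pics/w7.png

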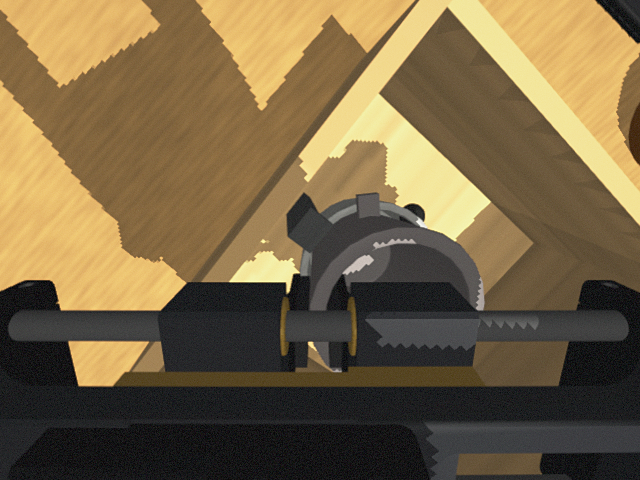

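Ear is clear of the catch: ear at (368,203), catch at (310,222). Lifting slowly.

>>> move_arm(motion=[{"x": -0.001, "y": 0, "z": 0, "rx": 0, "ry": 0, "rz": 0}, {"x": -0.005, "y": 0.0005, "z": 0, "rx": 0, "ry": 0, "rz": 0}, {"x": -0.01, "y": 0.001, "z": 0, "rx": 0, "ry": 0, "rz": 0}, {"x": -0.016, "y": 0.0017, "z": 0, "rx": 0, "ry": 0, "rz": 0}, {"x": -0.022, "y": 0.0023, "z": 0, "rx": 0, "ry": 0, "rz": 0}, {"x": -0.03, "y": 0.0032, "z": 0, "rx": 0, "ry": 0, "rz": 0}, {"x": -0.042, "y": 0.0044, "z": 0, "rx": 0, "ry": 0, "rz": 0}, {"x": -0.055, "y": 0.0058, "z": 0, "rx": 0, "ry": 0, "rz": 0}], grip_force=40)

```text
time_s: 13.45
eef_pos: [0.4973, -0.0172, 0.1553]
tcp_rot: [0.301, 0.638, -0.233, 0.669]
wrist_force: [0.4, 0.7, -3.0]
width: 0.0086
```

```bash
python3 - <<'E'
from h import *
delta([.5256,-.0271,.097],yawrot(1.68,.105))
print(get_state()['wrist_torque'].round(2))
c=cam('wrist');save(c,'w8.png');pickle.dump(c,open('w8.pkl','wb'))
E
```

```text
t 13.45 pos [ 0.4973 -0.0172  0.1553] yaw 0.795 F [ 0.4  0.7 -3. ] w 0.0086
shift [0.0594 0.0066 0.0269] rot [-0.88   0.096  0.001] dist 0.066
[-0.12  0.02 -0.05]
```

View pics/w8.png

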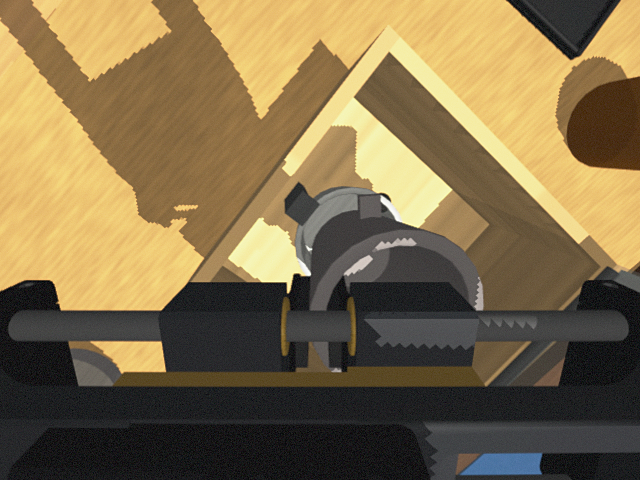

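>>> move_arm(motion=[{"x": -0.015, "y": 0.0016, "z": 0, "rx": 0, "ry": 0, "rz": 0}, {"x": -0.03, "y": 0.0032, "z": 0, "rx": 0, "ry": 0, "rz": 0}, {"x": -0.045, "y": 0.0048, "z": 0, "rx": 0, "ry": 0, "rz": 0}, {"x": -0.06, "y": 0.0063, "z": 0, "rx": 0, "ry": 0, "rz": 0}, {"x": -0.075, "y": 0.0079, "z": 0, "rx": 0, "ry": 0, "rz": 0}, {"x": -0.09, "y": 0.0095, "z": 0, "rx": 0, "ry": 0, "rz": 0}, {"x": -0.1, "y": 0.0105, "z": 0, "rx": 0, "ry": 0, "rz": 0}, {"x": -0.105, "y": 0.011, "z": 0, "rx": 0, "ry": 0, "rz": 0}])

```text
time_s: 14.3
eef_pos: [0.4968, -0.0169, 0.2603]
tcp_rot: [0.301, 0.639, -0.233, 0.669]
wrist_force: [0.2, 0.0, -2.9]
width: 0.0081
```

```bash
python3 - <<'E'
from h import *
T=np.array([.466,.312]);a=.795
tool=np.array([np.cos(a),np.sin(a)])
p=T-.0365*tool; print(p)
delta([*p,.26],yawrot(a,.105))
c=cam('scene');save(c,'s9.png',(200,100,400,250),4)
E
```

```text
[0.44043961 0.28594398]
t 14.3 pos [ 0.4968 -0.0169  0.2603] yaw 0.795 F [ 0.2  0.  -2.9] w 0.0081
shift [ 0.0181  0.1758 -0.2522] rot [0.    0.003 0.   ] dist 0.308
```

View pics/s9.png

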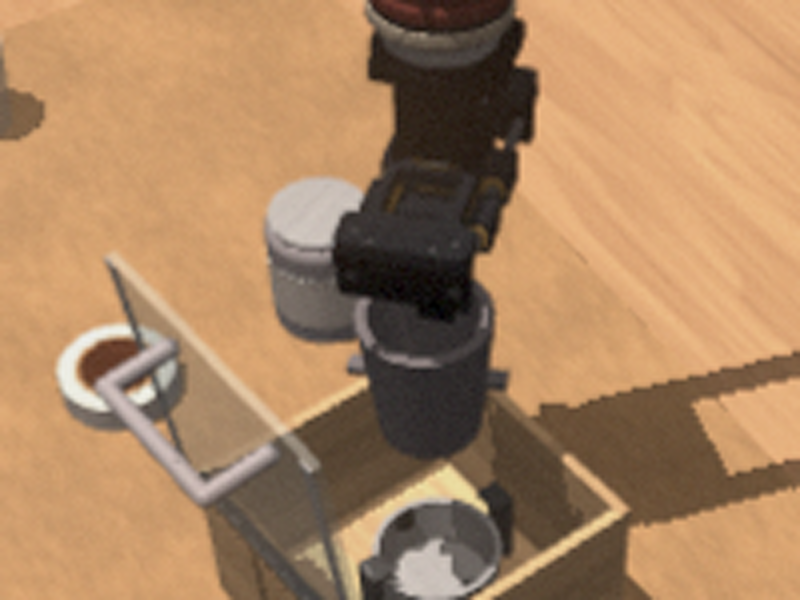

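>>> move_arm(motion=[{"x": 0.0005, "y": 0.005, "z": -0.007, "rx": 0, "ry": 0, "rz": 0}, {"x": 0.0015, "y": 0.014, "z": -0.02, "rx": 0, "ry": 0, "rz": 0}, {"x": 0.003, "y": 0.027, "z": -0.039, "rx": 0, "ry": 0, "rz": 0}, {"x": 0.0045, "y": 0.042, "z": -0.06, "rx": 0, "ry": 0, "rz": 0}, {"x": 0.006, "y": 0.058, "z": -0.083, "rx": 0, "ry": 0, "rz": 0}, {"x": 0.0075, "y": 0.074, "z": -0.106, "rx": 0, "ry": 0, "rz": 0}, {"x": 0.009, "y": 0.09, "z": -0.129, "rx": 0, "ry": 0, "rz": 0}, {"x": 0.0105, "y": 0.106, "z": -0.152, "rx": 0, "ry": 0, "rz": 0}])

```text
time_s: 15.15
eef_pos: [0.4609, 0.1674, 0.2578]
tcp_rot: [0.301, 0.64, -0.233, 0.667]
wrist_force: [0.1, 0.1, -3.0]
width: 0.0083
```

>>> move_arm(motion=[{"x": 0.0015, "y": 0.015, "z": -0.022, "rx": 0, "ry": 0, "rz": 0}, {"x": 0.003, "y": 0.029, "z": -0.042, "rx": 0, "ry": 0, "rz": 0}, {"x": 0.0045, "y": 0.042, "z": -0.06, "rx": 0, "ry": 0, "rz": 0}, {"x": 0.0055, "y": 0.053, "z": -0.076, "rx": 0, "ry": 0, "rz": 0}, {"x": 0.0065, "y": 0.062, "z": -0.089, "rx": 0, "ry": 0, "rz": 0}, {"x": 0.007, "y": 0.068, "z": -0.097, "rx": 0, "ry": 0, "rz": 0}, {"x": 0.0075, "y": 0.07, "z": -0.1, "rx": 0, "ry": 0, "rz": 0}, {"x": 0.0075, "y": 0.07, "z": -0.1, "rx": 0, "ry": 0, "rz": 0}])

```text
time_s: 15.95
eef_pos: [0.4396, 0.2863, 0.2581]
tcp_rot: [0.3, 0.64, -0.233, 0.668]
wrist_force: [0.2, -0.6, -3.2]
width: 0.0085
```

```bash
python3 - <<'E'
from h import *
delta([.44,.286,.26],yawrot(.795,.105))
c=cam('wrist');save(c,'w10.png');pickle.dump(c,open('w10.pkl','wb'))
c=cam('scene');save(c,'s10.png',(250,120,490,390),2)
P,U=rim(pickle.load(open('w10.pkl','rb')),(305,200,500,280),.2,.3);print(np.histogram(P[:,2],bins=10))
E
```

```text
t 15.95 pos [0.4396 0.2863 0.2581] yaw 0.796 F [ 0.2 -0.6 -3.2] w 0.0085
shift [-0.0019  0.0003  0.0005] rot [0.001 0.    0.002] dist 0.002
(array([ 294,  294,  375,  731,  405,  439,  479,  497,  540, 3321]), array([0.20003424, 0.20715486, 0.21427547, 0.22139608, 0.22851669,
       0.23563731, 0.24275792, 0.24987853, 0.25699914, 0.26411976,
       0.27124037]))
```

View pics/w10.png

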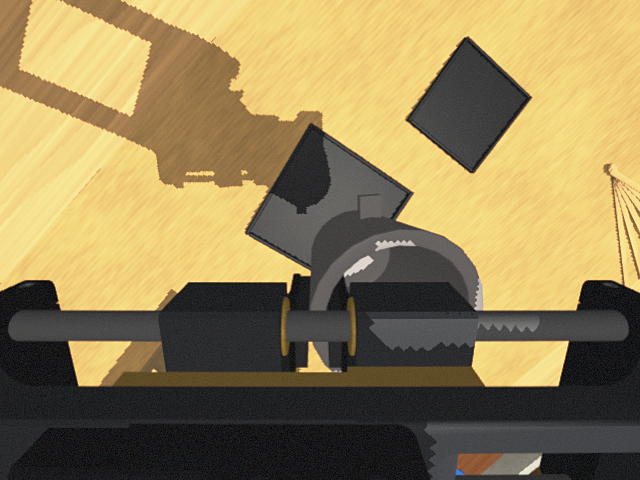

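View pics/s10.png

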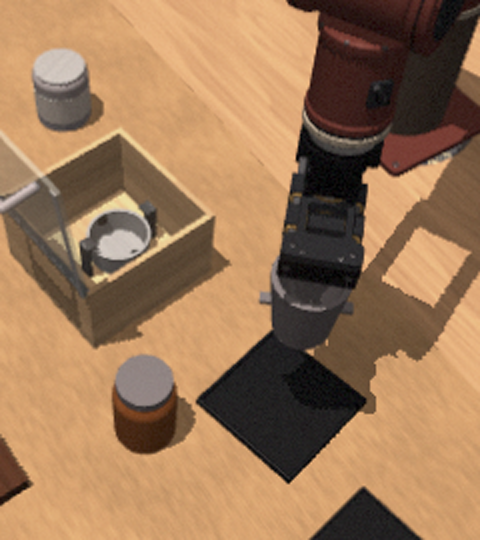

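```bash
python3 - <<'E'
from h import *
c=pickle.load(open('w10.pkl','rb'))
P,U=rim(c,(305,200,500,280),.262,.28)
A=np.c_[P[:,:2],np.ones(len(P))];w=np.linalg.lstsq(A,P[:,2],rcond=None)[0]
print(len(P),'rim z',P[:,2].mean(),'slope',w[:2],circ(P),P.min(0),P.max(0))
X=[p3(c,u,v,z=.012) for u,v in [(313,124),(412,192),(247,233)]];print(np.round(X,4)); print((X[1]+X[2])/2, np.linalg.norm(X[0]-X[1]),np.linalg.norm(X[0]-X[2]))
t=pickle.load(open('top0.pkl','rb'))
E
```

```text
3483 rim z 0.2685618853910177 slope [-0.01246633  0.01340668] (array([0.4613171 , 0.31425925]), np.float64(0.03461408399909697)) [0.42345814 0.29743056 0.26200599] [0.47983805 0.3534258  0.27124037]
[[0.3832 0.3695 0.012 ]
 [0.5224 0.4014 0.012 ]
 [0.4158 0.2266 0.012 ]]
[0.46911776 0.31399073 0.012     ] 0.14280948083927206 0.14660376970778366
```

>>> move_arm(motion=[{"x": 0.012, "y": 0, "z": 0, "rx": 0, "ry": 0, "rz": 0}, {"x": 0.035, "y": -0.0025, "z": 0, "rx": 0, "ry": 0, "rz": 0}, {"x": 0.06, "y": -0.005, "z": 0, "rx": 0, "ry": 0, "rz": 0}, {"x": 0.085, "y": -0.0075, "z": 0, "rx": 0, "ry": 0, "rz": 0}, {"x": 0.11, "y": -0.01, "z": 0, "rx": 0, "ry": 0, "rz": 0}, {"x": 0.13, "y": -0.012, "z": 0, "rx": 0, "ry": 0, "rz": 0}, {"x": 0.145, "y": -0.0143, "z": 0, "rx": 0, "ry": 0, "rz": 0}, {"x": 0.155, "y": -0.0153, "z": 0, "rx": 0, "ry": 0, "rz": 0}])

```text
time_s: 16.85
eef_pos: [0.4397, 0.2856, 0.1006]
tcp_rot: [0.3, 0.64, -0.234, 0.667]
wrist_force: [0.1, -0.1, -2.3]
width: 0.0086
```

```bash
python3 - <<'E'
from h import *
delta([.4405,.2867,.088],yawrot(.795,.105))
E
```

```text
t 16.85 pos [0.4397 0.2856 0.1006] yaw 0.794 F [ 0.1 -0.1 -2.3] w 0.0086
shift [ 0.0127  0.0001 -0.0002] rot [-0.001 -0.     0.004] dist 0.013
```

>>> move_arm(motion=[{"x": 0.003, "y": 0, "z": 0, "rx": 0, "ry": 0, "rz": 0}, {"x": 0.006, "y": 0, "z": 0, "rx": 0, "ry": 0, "rz": 0}, {"x": 0.008, "y": 0, "z": 0, "rx": 0, "ry": 0, "rz": 0}, {"x": 0.009, "y": 0, "z": 0, "rx": 0, "ry": 0, "rz": 0}, {"x": 0.01, "y": 0, "z": 0, "rx": 0, "ry": 0, "rz": 0}, {"x": 0.011, "y": 0, "z": 0, "rx": 0, "ry": 0, "rz": 0}, {"x": 0.012, "y": 0, "z": 0, "rx": 0, "ry": 0, "rz": 0}, {"x": 0.012, "y": 0, "z": 0, "rx": 0, "ry": 0, "rz": 0}])

```text
time_s: 17.65
eef_pos: [0.4415, 0.2876, 0.091]
tcp_rot: [0.301, 0.64, -0.233, 0.668]
wrist_force: [0.4, 0.6, -3.4]
width: 0.0088
```

```bash
python3 - <<'E'
from h import *
delta([.4405,.2867,.088],yawrot(.795,.105))
c=cam('wrist');save(c,'w11.png');pickle.dump(c,open('w11.pkl','wb'))
P,U=rim(c,(305,200,500,280),.08,.12);print(np.histogram(P[:,2],bins=16))
E
```

```text
t 17.65 pos [0.4415 0.2876 0.091 ] yaw 0.795 F [ 0.4  0.6 -3.4] w 0.0088
shift [ 0.0028 -0.0016 -0.0001] rot [0.    0.001 0.001] dist 0.003
(array([ 102,  103,   97,  112,  112,   96,  115,   97,  116,  119,  111,
        126,  134,  640, 2172,  288]), array([0.08000725, 0.08153131, 0.08305537, 0.08457943, 0.08610348,
       0.08762754, 0.0891516 , 0.09067566, 0.09219972, 0.09372377,
       0.09524783, 0.09677189, 0.09829595, 0.09982001, 0.10134406,
       0.10286812, 0.10439218]))
```

>>> move_arm(motion=[{"x": 0.001, "y": 0, "z": 0, "rx": 0, "ry": 0, "rz": 0}, {"x": 0.001, "y": 0, "z": 0, "rx": 0, "ry": 0, "rz": 0}, {"x": 0.002, "y": 0, "z": 0, "rx": 0, "ry": 0, "rz": 0}, {"x": 0.002, "y": 0, "z": 0, "rx": 0, "ry": 0, "rz": 0}, {"x": 0.003, "y": -0.0003, "z": 0, "rx": 0, "ry": 0, "rz": 0}, {"x": 0.003, "y": -0.0003, "z": 0, "rx": 0, "ry": 0, "rz": 0}, {"x": 0.003, "y": -0.0003, "z": 0, "rx": 0, "ry": 0, "rz": 0}, {"x": 0.003, "y": -0.0003, "z": 0, "rx": 0, "ry": 0, "rz": 0}])

```text
time_s: 18.5
eef_pos: [0.4416, 0.2876, 0.0883]
tcp_rot: [0.301, 0.64, -0.233, 0.668]
wrist_force: [-2.9, -1.2, 3.4]
width: 0.0083
```

```bash
python3 - <<'E'
from h import *
delta([.4405,.2867,.088],yawrot(.795,.105));print(get_state()['wrist_torque'].round(2))
E
```

```text
t 18.5 pos [0.4416 0.2876 0.0883] yaw 0.795 F [-2.9 -1.2  3.4] w 0.0083
shift [ 0.0002 -0.0015 -0.0002] rot [0.    0.001 0.001] dist 0.001
[-0.16  0.34  0.07]
```

In contact with the tray floor (vertical force now +3.4 N). Opening the fingers.

>>> move_arm(motion=[{"x": 0, "y": 0, "z": 0, "rx": 0, "ry": 0, "rz": 0}, {"x": 0, "y": 0, "z": 0, "rx": 0, "ry": 0, "rz": 0}, {"x": 0, "y": 0, "z": 0, "rx": 0, "ry": 0, "rz": 0}, {"x": 0, "y": 0, "z": 0, "rx": 0, "ry": 0, "rz": 0}, {"x": 0, "y": 0, "z": 0, "rx": 0, "ry": 0, "rz": 0}, {"x": 0, "y": 0, "z": 0, "rx": 0, "ry": 0, "rz": 0}, {"x": 0, "y": 0, "z": 0, "rx": 0, "ry": 0, "rz": 0}, {"x": 0, "y": 0, "z": 0, "rx": 0, "ry": 0, "rz": 0}], claw=0.035)

```text
time_s: 19.3
eef_pos: [0.4416, 0.2875, 0.088]
tcp_rot: [0.301, 0.64, -0.233, 0.668]
wrist_force: [0.2, -0.9, 0.0]
width: 0.0347
```

>>> move_arm(motion=[{"x": -0.01, "y": 0, "z": 0, "rx": 0, "ry": 0, "rz": 0}, {"x": -0.025, "y": 0, "z": 0, "rx": 0, "ry": 0, "rz": 0}, {"x": -0.045, "y": 0, "z": 0, "rx": 0, "ry": 0, "rz": 0}, {"x": -0.07, "y": 0, "z": 0, "rx": 0, "ry": 0, "rz": 0}, {"x": -0.1, "y": 0, "z": 0, "rx": 0, "ry": 0, "rz": 0}, {"x": -0.13, "y": 0, "z": 0, "rx": 0, "ry": 0, "rz": 0}, {"x": -0.16, "y": 0, "z": 0, "rx": 0, "ry": 0, "rz": 0}, {"x": -0.18, "y": 0, "z": 0, "rx": 0, "ry": 0, "rz": 0}])

```text
time_s: 20.1
eef_pos: [0.4289, 0.2745, 0.2706]
tcp_rot: [0.302, 0.639, -0.232, 0.669]
wrist_force: [-0.1, -0.3, -1.2]
width: 0.0352
```

```bash
python3 - <<'E'
from h import *
delta([.55,.1,.40],yawrot(.108,-.24))
c=cam('wrist');save(c,'w12.png');pickle.dump(c,open('w12.pkl','wb'))
P,U=rim(c,(250,130,520,300),.09,.112);print(len(P),circ(P),P.min(0),P.max(0),np.median(P[:,2]))
A=np.c_[P[:,:2],np.ones(len(P))];print(np.linalg.lstsq(A,P[:,2],rcond=None)[0])
E
```

```text
t 20.1 pos [0.4289 0.2745 0.2706] yaw 0.795 F [-0.1 -0.3 -1.2] w 0.0352
shift [-0.1325 -0.0258  0.2089] rot [ 0.689  0.048 -0.334] dist 0.249
2185 (array([0.46571327, 0.31284372]), np.float64(0.03714570750659214)) [0.42505508 0.27196847 0.09004262] [0.50823326 0.35427182 0.10163594] 0.09906945557174274
[-0.01876732  0.00125694  0.10671642]
```

View pics/w12.png

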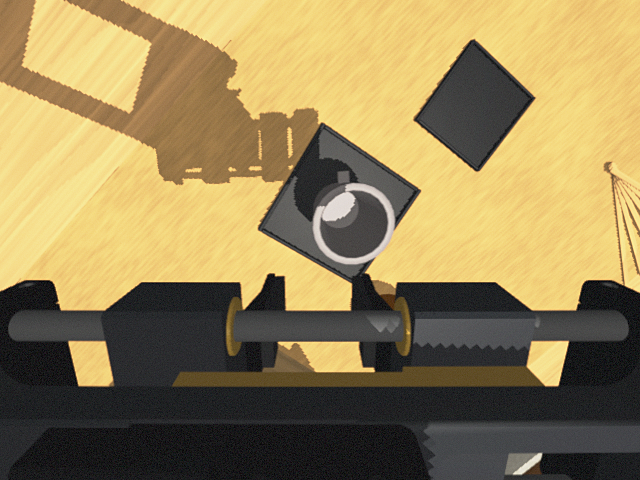

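Pot stands at (0.466, 0.313), and the tray's middle is about (0.467, 0.313). Rim is at z≈0.100. Next, back to the lid handle.

>>> move_arm(motion=[{"x": -0.02, "y": -0.003, "z": 0.026, "rx": 0.086, "ry": 0.006, "rz": -0.042}, {"x": -0.04, "y": -0.006, "z": 0.052, "rx": 0.172, "ry": 0.012, "rz": -0.084}, {"x": -0.06, "y": -0.01, "z": 0.078, "rx": 0.258, "ry": 0.018, "rz": -0.125}, {"x": -0.08, "y": -0.013, "z": 0.104, "rx": 0.345, "ry": 0.024, "rz": -0.167}, {"x": -0.1, "y": -0.016, "z": 0.13, "rx": 0.431, "ry": 0.03, "rz": -0.209}, {"x": -0.118, "y": -0.02, "z": 0.156, "rx": 0.517, "ry": 0.036, "rz": -0.25}, {"x": -0.13, "y": -0.023, "z": 0.182, "rx": 0.603, "ry": 0.042, "rz": -0.292}, {"x": -0.1325, "y": -0.026, "z": 0.209, "rx": 0.689, "ry": 0.048, "rz": -0.334}])

```text
time_s: 20.95
eef_pos: [0.5508, 0.099, 0.3985]
tcp_rot: [0.406, 0.578, -0.534, 0.465]
wrist_force: [0.8, 1.5, 0.5]
width: 0.0353
```

```bash
python3 - <<'E'
from h import *
delta([.7327,.0295,.413],yawrot(.104,-.24))
E
```

```text
t 20.95 pos [0.5508 0.099  0.3985] yaw 0.104 F [0.8 1.5 0.5] w 0.0353
shift [-0.0556  0.1652  0.0881] rot [0.    0.002 0.002] dist 0.195
```

>>> move_arm(motion=[{"x": -0.015, "y": 0.02, "z": 0.011, "rx": 0, "ry": 0, "rz": 0}, {"x": -0.03, "y": 0.045, "z": 0.022, "rx": 0, "ry": 0, "rz": 0}, {"x": -0.04, "y": 0.07, "z": 0.035, "rx": 0, "ry": 0, "rz": 0}, {"x": -0.05, "y": 0.095, "z": 0.05, "rx": 0, "ry": 0, "rz": 0}, {"x": -0.0556, "y": 0.12, "z": 0.064, "rx": 0, "ry": 0, "rz": 0}, {"x": -0.0556, "y": 0.145, "z": 0.078, "rx": 0, "ry": 0, "rz": 0}, {"x": -0.0556, "y": 0.165, "z": 0.088, "rx": 0, "ry": 0, "rz": 0}, {"x": -0.0556, "y": 0.165, "z": 0.088, "rx": 0, "ry": 0, "rz": 0}])

```text
time_s: 21.75
eef_pos: [0.7333, 0.0294, 0.4056]
tcp_rot: [0.404, 0.58, -0.535, 0.463]
wrist_force: [-0.1, -0.5, -1.1]
width: 0.0348
```

```bash
python3 - <<'E'
from h import *
delta([.7038,.0276,.289],yawrot(.104,-.24))
c=cam('wrist');save(c,'w13.png');pickle.dump(c,open('w13.pkl','wb'))
E
```

```text
t 21.75 pos [0.7333 0.0294 0.4056] yaw 0.106 F [-0.1 -0.5 -1.1] w 0.0348
shift [ 1.202e-01  1.000e-04 -1.400e-03] rot [0.002 0.001 0.009] dist 0.12
```

View pics/w13.png

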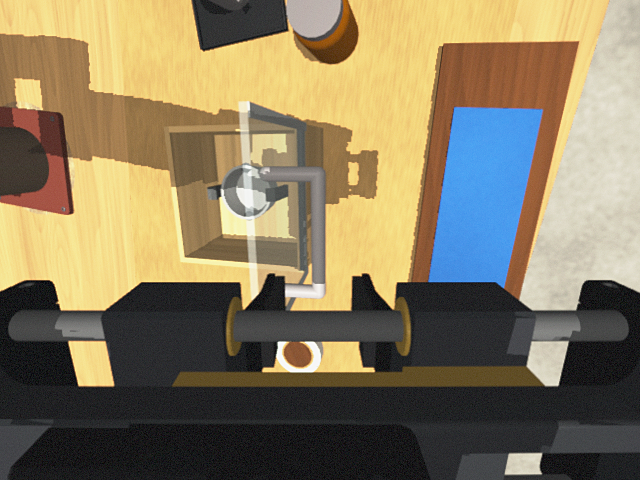

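Handle bar at columns 313–326, rows 168–297, lies on the jaw centre line (column ~318), and the lid is still up. Descending along the same axis.

>>> move_arm(motion=[{"x": 0.025, "y": 0, "z": 0, "rx": 0, "ry": 0, "rz": 0}, {"x": 0.05, "y": 0, "z": 0, "rx": 0, "ry": 0, "rz": 0}, {"x": 0.075, "y": 0, "z": 0, "rx": 0, "ry": 0, "rz": 0}, {"x": 0.095, "y": 0, "z": 0, "rx": 0, "ry": 0, "rz": 0}, {"x": 0.11, "y": 0, "z": 0, "rx": 0, "ry": 0, "rz": 0}, {"x": 0.12, "y": 0, "z": 0, "rx": 0, "ry": 0, "rz": 0}, {"x": 0.12, "y": 0, "z": 0, "rx": 0, "ry": 0, "rz": 0}, {"x": 0.12, "y": 0, "z": 0, "rx": 0, "ry": 0, "rz": 0}])

```text
time_s: 22.6
eef_pos: [0.7031, 0.0281, 0.2955]
tcp_rot: [0.405, 0.579, -0.533, 0.466]
wrist_force: [-0.5, 0.0, 0.2]
width: 0.0343
```

>>> move_arm(motion=[{"x": 0, "y": 0, "z": 0, "rx": 0, "ry": 0, "rz": 0}, {"x": 0, "y": 0, "z": 0, "rx": 0, "ry": 0, "rz": 0}, {"x": 0, "y": 0, "z": 0, "rx": 0, "ry": 0, "rz": 0}, {"x": 0, "y": 0, "z": 0, "rx": 0, "ry": 0, "rz": 0}, {"x": 0, "y": 0, "z": 0, "rx": 0, "ry": 0, "rz": 0}, {"x": 0, "y": 0, "z": 0, "rx": 0, "ry": 0, "rz": 0}, {"x": 0, "y": 0, "z": 0, "rx": 0, "ry": 0, "rz": 0}, {"x": 0, "y": 0, "z": 0, "rx": 0, "ry": 0, "rz": 0}], claw=0.0, grip_force=25)

```text
time_s: 23.4
eef_pos: [0.7035, 0.0278, 0.2945]
tcp_rot: [0.405, 0.579, -0.533, 0.466]
wrist_force: [3.9, 0.3, 2.3]
width: 0.0111
```

```bash
cat > arc.py <<'E'
from h import *
import sys
# hinge from measured: bar closed (.4722,.0027,.178), r; rows for angles
yaw=.106;ax=np.array([np.cos(yaw),np.sin(yaw),0]);up=np.array([0,0,1.])
L=.17;H=.048
def bar(th): return ax*(-L*np.cos(th)+H*np.sin(th))+up*(L*np.sin(th)+H*np.cos(th))
t0=float(sys.argv[1]);tilt0=float(sys.argv[2])
s=get_state();R0=Ro.from_quat(s['tcp_rot']).as_matrix()
delta([.4685,.005,.175],yawrot(.106))
for th in sys.argv[3:]:
    th=float(th);print(th,(R0.T@(bar(th)-bar(t0))).round(4))
E
python3 arc.py 1.676 -.24 1.58 1.48 1.38 1.28 1.18 1.08 .98 .88
```

```text
t 23.4 pos [0.7035 0.0278 0.2945] yaw 0.108 F [3.9 0.3 2.3] w 0.0111
shift [ 0.1726 -0.2006 -0.0028] rot [0.002 0.001 0.242] dist 0.265
1.58 [-0.0015 -0.0169 -0.    ]
1.48 [-0.0014 -0.0345 -0.0001]
1.38 [ 0.0005 -0.0521 -0.0001]
1.28 [ 0.0042 -0.0694 -0.0001]
1.18 [ 0.0095 -0.0862 -0.0002]
1.08 [ 0.0165 -0.1024 -0.0002]
0.98 [ 0.0251 -0.1178 -0.0002]
0.88 [ 0.0352 -0.1323 -0.0003]
```

>>> move_arm(motion=[{"x": -0.0015, "y": -0.017, "z": 0, "rx": 0, "ry": 0, "rz": 0.03}, {"x": -0.0014, "y": -0.0345, "z": 0, "rx": 0, "ry": 0, "rz": 0.06}, {"x": 0.0005, "y": -0.052, "z": 0, "rx": 0, "ry": 0, "rz": 0.09}, {"x": 0.004, "y": -0.0694, "z": 0, "rx": 0, "ry": 0, "rz": 0.12}, {"x": 0.0095, "y": -0.0862, "z": 0, "rx": 0, "ry": 0, "rz": 0.15}, {"x": 0.0165, "y": -0.1024, "z": 0, "rx": 0, "ry": 0, "rz": 0.18}, {"x": 0.025, "y": -0.1178, "z": 0, "rx": 0, "ry": 0, "rz": 0.21}, {"x": 0.0352, "y": -0.1323, "z": 0, "rx": 0, "ry": 0, "rz": 0.24}])

```text
time_s: 24.2
eef_pos: [0.5665, 0.0125, 0.2917]
tcp_rot: [0.472, 0.526, -0.473, 0.526]
wrist_force: [4.9, -2.1, -1.0]
width: 0.0111
```

```bash
python3 arc.py .88 0 .78 .68 .58 .48 .38 .28 .18 .08
python3 -c "
from h import *
c=cam('scene');save(c,'s14.png',(200,100,440,280),3)"
```

```text
t 24.2 pos [0.5665 0.0125 0.2917] yaw 0.108 F [ 4.9 -2.1 -1. ] w 0.0111
shift [ 0.1169 -0.0981 -0.0033] rot [0.002 0.002 0.001] dist 0.153
0.78 [ 0.008  -0.0158 -0.    ]
0.68 [ 0.0174 -0.0307 -0.0001]
0.58 [ 0.0284 -0.0445 -0.0001]
0.48 [ 0.0406 -0.0572 -0.0002]
0.38 [ 0.0541 -0.0687 -0.0002]
0.28 [ 0.0686 -0.0787 -0.0003]
0.18 [ 0.0841 -0.0872 -0.0003]
0.08 [ 0.1003 -0.0942 -0.0003]
```

View pics/s14.png

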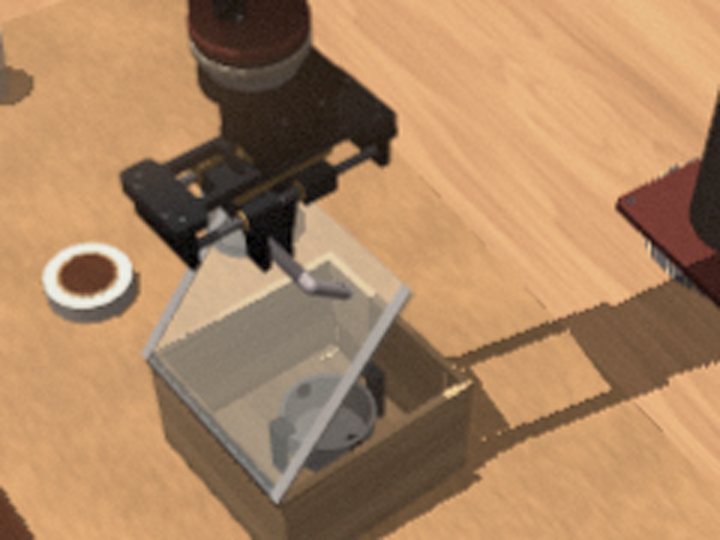

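>>> move_arm(motion=[{"x": 0.008, "y": -0.0158, "z": 0, "rx": 0, "ry": 0, "rz": 0}, {"x": 0.0174, "y": -0.0307, "z": 0, "rx": 0, "ry": 0, "rz": 0}, {"x": 0.0284, "y": -0.0445, "z": 0, "rx": 0, "ry": 0, "rz": 0}, {"x": 0.0406, "y": -0.0572, "z": 0, "rx": 0, "ry": 0, "rz": 0}, {"x": 0.0541, "y": -0.0687, "z": 0, "rx": 0, "ry": 0, "rz": 0}, {"x": 0.0686, "y": -0.0787, "z": 0, "rx": 0, "ry": 0, "rz": 0}, {"x": 0.0841, "y": -0.0872, "z": 0, "rx": 0, "ry": 0, "rz": 0}, {"x": 0.1003, "y": -0.0942, "z": 0, "rx": 0, "ry": 0, "rz": 0}])

```text
time_s: 25.05
eef_pos: [0.4738, 0.0029, 0.1921]
tcp_rot: [0.472, 0.526, -0.473, 0.526]
wrist_force: [9.2, 1.0, -0.9]
width: 0.0113
```

```bash
python3 arc.py .08 0 .04 0
```

```text
t 25.05 pos [0.4738 0.0029 0.1921] yaw 0.108 F [ 9.2  1.  -0.9] w 0.0113
shift [ 0.0171 -0.005  -0.0027] rot [0.002 0.001 0.001] dist 0.018
0.04 [ 0.0067 -0.0023 -0.    ]
0.0 [ 0.0134 -0.0044 -0.    ]
```

>>> move_arm(motion=[{"x": 0.004, "y": -0.0005, "z": 0, "rx": 0, "ry": 0, "rz": 0}, {"x": 0.007, "y": -0.001, "z": 0, "rx": 0, "ry": 0, "rz": 0}, {"x": 0.01, "y": -0.0015, "z": 0, "rx": 0, "ry": 0, "rz": 0}, {"x": 0.012, "y": -0.002, "z": 0, "rx": 0, "ry": 0, "rz": 0}, {"x": 0.013, "y": -0.0025, "z": 0, "rx": 0, "ry": 0, "rz": 0}, {"x": 0.014, "y": -0.003, "z": 0, "rx": 0, "ry": 0, "rz": 0}, {"x": 0.015, "y": -0.003, "z": 0, "rx": 0, "ry": 0, "rz": 0}, {"x": 0.015, "y": -0.003, "z": 0, "rx": 0, "ry": 0, "rz": 0}])

```text
time_s: 25.85
eef_pos: [0.4709, 0.0025, 0.1817]
tcp_rot: [0.471, 0.526, -0.473, 0.526]
wrist_force: [-11.4, 1.8, 29.5]
width: 0.0113
```

```bash
python3 arc.py .0 0 0
python3 -c "
from h import *
c=cam('scene');save(c,'s15.png',(230,150,390,290),5)"
```

```text
t 25.85 pos [0.4709 0.0025 0.1817] yaw 0.108 F [-11.4   1.8  29.5] w 0.0113
shift [ 0.0067 -0.0021 -0.0027] rot [0.002 0.001 0.002] dist 0.008
0.0 [0. 0. 0.]
```

View pics/s15.png

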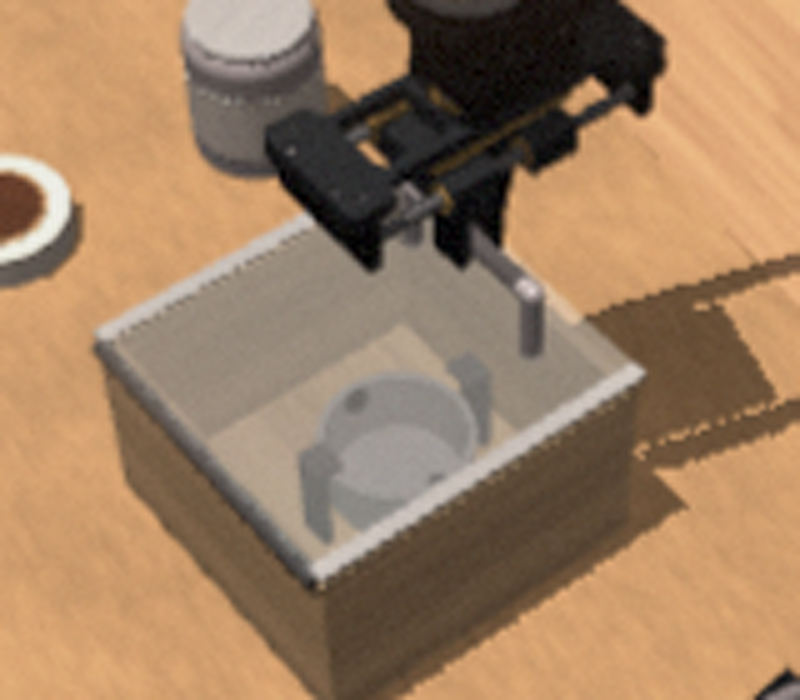

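The lid has bottomed out (29.5 N reaction, edges flush with the box). Releasing and withdrawing upward.

>>> move_arm(motion=[{"x": -0.002, "y": 0, "z": 0, "rx": 0, "ry": 0, "rz": 0}, {"x": -0.002, "y": 0, "z": 0, "rx": 0, "ry": 0, "rz": 0}, {"x": -0.002, "y": 0, "z": 0, "rx": 0, "ry": 0, "rz": 0}, {"x": -0.002, "y": 0, "z": 0, "rx": 0, "ry": 0, "rz": 0}, {"x": -0.002, "y": 0, "z": 0, "rx": 0, "ry": 0, "rz": 0}, {"x": -0.002, "y": 0, "z": 0, "rx": 0, "ry": 0, "rz": 0}, {"x": -0.01, "y": 0, "z": 0, "rx": 0, "ry": 0, "rz": 0}, {"x": -0.02, "y": 0, "z": 0, "rx": 0, "ry": 0, "rz": 0}], claw=0.05)

```text
time_s: 26.7
eef_pos: [0.4697, 0.0025, 0.1971]
tcp_rot: [0.471, 0.527, -0.474, 0.525]
wrist_force: [0.2, 0.0, 0.3]
width: 0.0497
```

>>> move_arm(motion=[{"x": -0.03, "y": -0.005, "z": 0, "rx": 0, "ry": 0, "rz": 0}, {"x": -0.07, "y": -0.015, "z": 0, "rx": 0, "ry": 0, "rz": 0}, {"x": -0.1, "y": -0.03, "z": 0.02, "rx": 0, "ry": 0, "rz": 0}, {"x": -0.12, "y": -0.05, "z": 0.05, "rx": 0, "ry": 0, "rz": 0}, {"x": -0.13, "y": -0.06, "z": 0.09, "rx": 0, "ry": 0, "rz": 0}, {"x": -0.13, "y": -0.06, "z": 0.13, "rx": 0, "ry": 0, "rz": 0}, {"x": -0.13, "y": -0.06, "z": 0.17, "rx": 0, "ry": 0, "rz": 0}, {"x": -0.13, "y": -0.06, "z": 0.2, "rx": 0, "ry": 0, "rz": 0}])

```text
time_s: 27.5
eef_pos: [0.4324, -0.205, 0.3288]
tcp_rot: [0.471, 0.526, -0.474, 0.526]
wrist_force: [0.9, -0.3, 1.0]
width: 0.0497
```

```bash
python3 - <<'E'
from h import *
delta([.42,.0,.36],yawrot(.108))
c=cam('top');save(c,'t16.png',(120,150,520,320),2);t0=pickle.load(open('top0.pkl','rb'))
for nm,cc in (('before',t0),('now',c)):
    P=np.array([p3(cc,u,v) for v in range(205,262,3) for u in range(318,380,3) if cc['depth'][v,u]>0]);i=np.abs(P[:,2]-np.median(P[:,2]))<.02
    for _ in range(4):
      A=np.c_[P[i][:,:2],np.ones(i.sum())];w=np.linalg.lstsq(A,P[i][:,2],rcond=None)[0]
      i=np.abs(np.c_[P[:,:2],np.ones(len(P))]@w-P[:,2])<.006
    print(nm,w.round(4),i.sum())
P,U=rim(c,(190,230,270,310),.085,.12);print('pot',len(P),circ(P),np.median(P[:,2]))
A=np.c_[P[:,:2],np.ones(len(P))]
s=cam('scene');save(s,'s16.png',(100,100,500,400),2)
E
```

```text
t 27.5 pos [ 0.4324 -0.205   0.3288] yaw 0.107 F [ 0.9 -0.3  1. ] w 0.0497
shift [-0.0318  0.0095 -0.2051] rot [-0.001  0.003  0.002] dist 0.208
before [-0.0317 -0.0009  0.1496] 389
now [ 0.0015 -0.0002  0.1293] 389
pot 375 (array([0.4640121 , 0.31373599]), np.float64(0.03678375448957409)) 0.09855387899105139
```

View pics/t16.png

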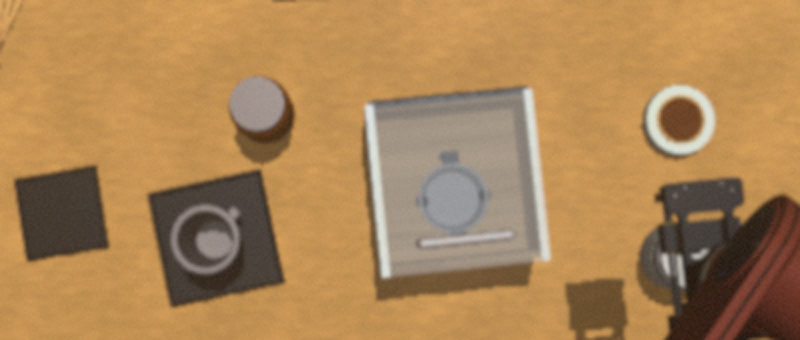

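View pics/s16.png

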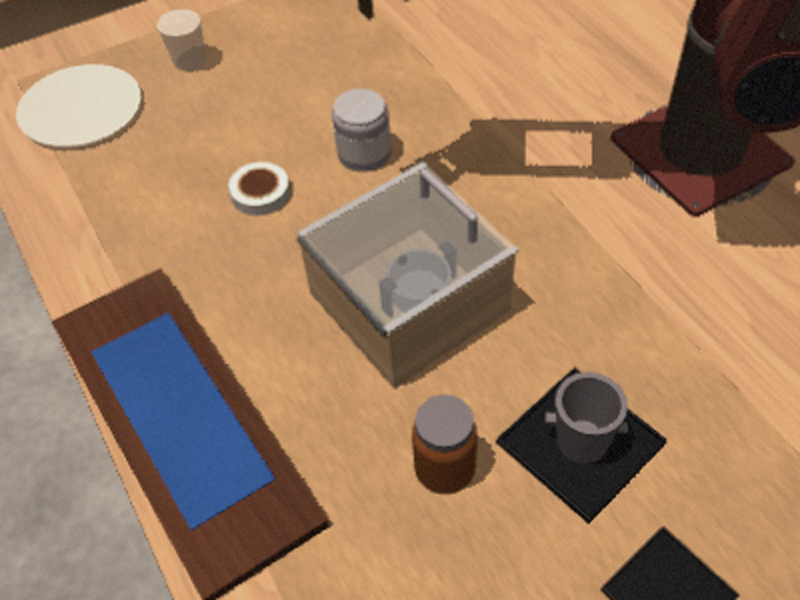

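```bash
python3 -c "
from h import *
print(job_done())"
```

```text
the job is handed in; nothing more can be done
None
```

The job is handed in at about 27.6 s of the 72 s allowed, with no verdict reported. I folded the lid back to about 1.68 rad and twisted the pot about 50° until its ears cleared the catches. I then pulled it out and set it on the larger black tray, which measured 146 mm against 105 mm for the look-alike. Last, I folded the lid down until it bottomed out at about 30 N and let go of everything.

Last checks:
- **Lid:** its surface slope is about 0.002 rad, so it is shut; it read about 0.03 rad ajar at the start.
- **Pot:** it stands upright, its rim about 0.099 m above the table, which fits resting on the tray floor. Its axis is at (0.464–0.466, 0.313) m, and the tray's middle reads (0.466–0.469, 0.312–0.314) m, so it is about 2–5 mm off centre.
- **Robot:** it stands clear of everything, with the gripper open and about 1 N on the wrist.
- **Tin, jar and tape:** the arm never came near them, and they look unmoved in the final pictures. I did not measure their positions.

The wrist and top cameras disagreed by 2–3 mm on positions, which is small against the 30 mm allowed. Nothing failed on the way except my first move command, which was refused for leaving out the zero values.

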